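# Set out the painter's place

## Task

Set out the painting place: stand the white rinse cup on the middle of the round coaster and the amber bottle on the middle of the square tile, stand the large paint pot on the paper exactly midway between the two, in line with them, and set the small paint pot centred on top of the large one. Lay the brush on the brush rest, flat in both notches, with its middle over the middle of the rest, either end forward. Keep the cup, the bottle and the pots upright all the while, and leave everything released and at rest.

Things in the scene. Friction and masses are not known exactly. Their poses are not given: they have to be found in the camera images.
- cup: Open white ceramic rinse cup, empty, straight-sided, 60 mm across, 75 mm tall, wall 4 mm, no handle; starts upright on the table. Origin at the centre of its underside, z up along its axis.
- bottle: Closed amber glass bottle of painting medium: straight body 40 mm across up to 75 mm, then a shoulder and a black cap 24 mm across; 105 mm tall in all; starts upright on the table. Origin at the centre of its underside, z up along its axis.
- large_pot: Large white plastic paint pot with a grey-rimmed flat lid, closed; a plain cylinder 50 mm across, 42 mm tall; starts upright on the table. Origin at the centre of its underside, z up along its axis.
- small_pot: Small white plastic paint pot with a grey-rimmed flat lid, closed; a plain cylinder 34 mm across, 30 mm tall; starts upright on the table. Origin at the centre of its underside, z up along its axis.
- brush: Flat paint brush lying on the table, 175 mm long, 10 mm thick: pale wooden handle 14 mm wide, steel ferrule 18 mm and dark bristles 20 mm wide. Origin on its underside, halfway along the brush to within 3 mm; it balances within 8 mm of this point. x runs along the brush towards the bristles (handle from x = -85 to +50 mm, bristles end at +90 mm), z up.
- coaster: Round cork coaster with a dark rim, 90 mm across, 4 mm thick, fixed, flat on a strip of paper. Origin at the centre of its underside; its y axis lies along the line through the centres of coaster and tile (these are 290 mm apart; the tile may be on either side).
- tile: Square brown earthenware tile, 90 x 90 mm, 6 mm thick, fixed, flat on the same strip of paper. Origin at the centre of its underside.
- rest: Dark wooden brush rest, fixed: base plate 100 x 56 mm and 4 mm thick, with two crossbars 12 mm thick, centred 38 mm either side of the middle, running across its length. Each bar has a notch in its middle, 24 mm wide, floor 16 mm above the table, prongs up to 26 mm. Between the bars is a clear gap of 64 mm for the fingers, 4 mm above the table. Origin at the centre of its underside, x along its length (the way the brush lies), z up.
Mind the look-alikes: they are no part of the job. Of the things like the coaster, leave any that is blue; of the rest the smaller one is meant.

How it is judged:
At the end, for the whole second after the job is handed in: Upright (0.1 rad), released, at rest: cup on coaster and bottle on tile within 12 mm of centre, large pot within 14 mm of their midpoint, small pot on it within 10 mm; brush level in both notches, within 15 mm along, 10 mm across and 0.2 rad of the rest, either way round (horizontal distance between cup and coaster below 0.012 m and z of cup in the frame of coaster between 0.002 and 0.007 m and horizontal distance between bottle and tile below 0.012 m and z of bottle in the frame of tile between 0.004 and 0.009 m and x of large_pot in the frame of coaster between -0.014 and 0.014 m and (y of large_pot in the frame of coaster between -0.159 and -0.131 m or y of large_pot in the frame of coaster between 0.131 and 0.159 m) and horizontal distance between large_pot and tile below 0.161 m and height (world z) of large_pot between -0.003 and 0.004 m and horizontal distance between small_pot and large_pot below 0.01 m and z of small_pot in the frame of large_pot between 0.039 and 0.045 m and x of brush in the frame of rest between -0.015 and 0.015 m and y of brush in the frame of rest between -0.01 and 0.01 m and z of brush in the frame of rest between 0.013 and 0.02 m and angle between the x axis of brush and the x axis of rest, either way round below 0.2 rad and angle between brush's own z axis and vertical below 0.12 rad and angle between each of cup, bottle, large_pot, small_pot's own z axis and vertical below 0.1 rad and linear speed of each of cup, bottle, large_pot, small_pot, brush below 0.02 m/s and angular speed of each of cup, bottle, large_pot, small_pot, brush below 0.2 rad/s); the robot touches nothing.
It fails at once if the cup is tipped (more than 0.6 rad) (angle between cup's own z axis and vertical above 0.6 rad).
It fails at once if the bottle is tipped (more than 0.6 rad) (angle between bottle's own z axis and vertical above 0.6 rad).
It fails at once if the large pot is tipped (more than 0.6 rad) (angle between large_pot's own z axis and vertical above 0.6 rad).
It fails at once if the small pot is tipped (more than 0.6 rad) (angle between small_pot's own z axis and vertical above 0.6 rad).
It also fails if it takes over 134 s, if anything falls off the work surface, if the arm or the gripper's body presses on something with over 40 N, if the wrist force passes 120 N, or if a joint passes its speed limit or range.

## Robot

A 7-joint arm with a two-finger parallel gripper is mounted at the origin on the work surface. World frame = base frame: x ahead of the robot, y to its left, z up, the work surface at z = 0. Lengths are in m, angles in rad, forces in N, time in s.
With the tool pointing down it reaches from about 0.4 to 0.85 m from the base axis. Payload 4.4 kg.
Tool frame: the origin (TCP) lies midway between the tips of the shut fingers; the grasp point (between the pads) lies 19 mm behind it; z points along the fingers, y is the direction in which the jaws open and shut (so a half turn about z gives the same grasp; the last joint's range is limited). The gripper opens to 94 mm and grips with 3 to 60 N. Pads are 16 mm wide; open, the fingers measure 119 mm over their backs; the gripper's body (75 mm by 177 mm) begins 78 mm behind the grasp point.
Start: joints at [1.272, 0.628, 0.038, 1.517, -0.027, 0.996, -0.02], TCP at [0.15, -0.632, 0.205] pointing down, gripper open.
Joint ranges: [-3.06, 3.06], [-0.37, 2.12], [-1.25, 1.32], [0.18, 2.47], [-1.1, 4.24], [0.23, 1.98], [-2.94, 2.94]. Speed limits (rad/s): [2.57, 2.57, 3.14, 3.14, 3.14, 3.14, 3.14].

## Interface

Orientations are given as a rotation vector (axis times angle).
In Python, from cell import r, viewer gives the robot as it stands.
- The arm moves only by the tool send_rows, never from a script. Its argument "series" is a list that holds one entry, the list of rows, each a list of 7 numbers: the shift along the tool's x, y, z in mm, then the turn, a rotation vector about the tool's x, y, z in rad, then the closure in counts, from 0 (fully open) to 255 (shut). In form: [[[tx, ty, tz, ax, ay, az, claw], ...]]. A call has 1 to 12 rows; each row is the pose to reach, as a shift and turn from the pose measured when the call began, along the tool's axes at that moment; what a row does not reach only later rows make up. A row lasts 1/12 s, in which the tool goes at most 41.7 mm and 7.16 degrees, less where a joint would pass 70% of its speed; a pose out of reach is approached as far as the arm can. A call with a gripper value outside its range is refused whole. The fingers move at their own pace and stop on an object; "squeeze" is the grip in N (left out, the last holds). Time passes only in rows, so rows that repeat a pose let the fingers close. It gives the time, the measured TCP pose, the force and the opening at its end, in the units of the state.
- r.get_obs(): the state, without advancing time (a new reading comes with each control period).
- viewer.camera(name): name is "scene" or "top" or "wrist"; returns the picture (400x640x3 uint8, blue, green, red); there is no depth.
- viewer.camera_info(name): a dict with "fovy" (degrees; the focal length in pixels is half the picture's height over the tangent of half this angle, whatever the lens; pixels are square), "cx", "cy" (the principal point, pixels), "pose" (4x4, takes a point from camera to world coordinates). Camera axes: x right, y up, looking along -z (the intrinsics and any distortion apply to the point x, -y, -z); pixel columns grow to the right and rows downward; lengths in m; the calibration is good to about 2 mm. A picture is of the moment at which its call begins: read the wrist's pose just before it. camera_info takes no time and is no camera call; for the wrist camera it gives the pose at the moment of the call.
- r.close_job(): hands the job in, once; it reports no verdict.
The state is a dict: "t": time; "joint_pos": joint angles; "qvel": joint speeds; "effort": joint torques, N m; "tcp_pos": TCP position; "orientation": TCP orientation; "force": force on the tool from outside, world axes, zero at the start; "moment": the same for the moment, N m; "opening": opening from 0.0 (shut) to 1.0 (fully open).
Only numpy, scipy, OpenCV 4.12 (cv2) and the standard library are available. Lean on these libraries where they do the work, as an engineer would, in place of code of your own. Each camera call takes 0.05 s, during which the arm holds its last target.

## Working session

There is one attempt and no reset: what is moved stays moved. The work goes in short steps, Python scripts to look and compute and a tool call to move; the robot and the scene stay as the last step left them, time stands still between calls to the robot, and variables do not carry over. Pictures are saved under pics/ and viewed, and the job is handed in when it is done.

Besides the shell and the picture viewer there is one more tool, called as name(argument=value, ...) on one line, values as JSON. send_rows: Moves the arm, as the interface text tells. Its arguments: {"type":"object","properties":{"series":{"type":"array","items":{"type":"array","items":{"type":"array","items":{"type":"number"}}}},"squeeze":{"type":"number"}},"required":["series"]}

```bash
ls -la; mkdir -p pics; python3 - <<'E'
from cell import r, viewer
import cv2
print(r.get_obs())
for n in ["scene","top","wrist"]:
    i=viewer.camera_info(n); print(n,i)
    cv2.imwrite(f"pics/{n}0.png",viewer.camera(n))
E
```

```text
total 12
drwxr-xr-x  3 agent agent 4096 Dec  7 17:02 .
drwxr-xr-x 23 root  root  4096 Dec  7 17:02 ..
drwxr-xr-x  2 agent agent 4096 Dec  7 17:02 pics
{'t': 0.0, 'joint_pos': array([ 1.27219353,  0.62929683,  0.03841748,  1.51836371, -0.02701432,
        0.99627708, -0.02000598]), 'qvel': array([ 7.36066731e-04,  1.54057141e-03, -2.97630162e-04,  5.71018991e-05,
       -1.26809965e-03,  2.43480878e-04,  4.50854279e-05]), 'effort': array([ 2.18288537e-04, -5.49724996e+01,  1.14374164e+00, -1.86634737e+01,
       -5.21785521e-02,  2.34168913e-02,  1.68512447e-04]), 'tcp_pos': array([ 0.14985375, -0.63181398,  0.20458698]), 'orientation': array([-3.11852835e+00, -3.64659135e-01,  3.25477458e-04]), 'force': array([ 0.19472473,  0.22156755, -0.04788826]), 'moment': array([0.04672257, 0.03935489, 0.02238328]), 'opening': 0.9969817158138191}
scene {'fovy': 46.92454090274827, 'cx': 319.36180190896516, 'cy': 199.99901153067512, 'pose': array([[ 0.47007366, -0.7553391 ,  0.45661098,  1.1135699 ],
       [ 0.88258293,  0.3970811 , -0.25174189, -0.32596533],
       [ 0.0088389 ,  0.52133429,  0.85330677,  1.01970839],
       [ 0.        ,  0.        ,  0.        ,  1.        ]])}
top {'fovy': 49.63145921083565, 'cx': 324.2871673305088, 'cy': 196.86355459046624, 'pose': array([[-0.10848069,  0.97377127, -0.20000366,  0.35033182],
       [-0.99409727, -0.10658633,  0.02024788, -0.03292335],
       [-0.00160085,  0.20101959,  0.97958591,  1.15165659],
       [ 0.        ,  0.        ,  0.        ,  1.        ]])}
wrist {'fovy': 62.496127636788415, 'cx': 319.6868622174138, 'cy': 190.97619071148384, 'pose': array([[ 0.23071045,  0.94637032,  0.22617671,  0.21527181],
       [-0.97302009,  0.22490239,  0.05148611, -0.61666772],
       [-0.00214275, -0.23195286,  0.97272467,  0.38368164],
       [ 0.        ,  0.        ,  0.        ,  1.        ]])}
```

View pics/scene0.png

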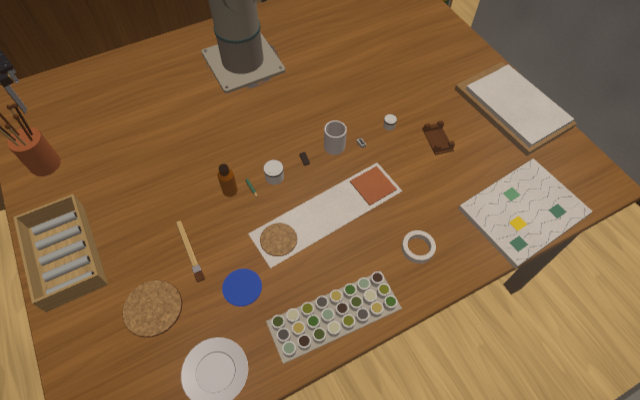

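View pics/top0.png

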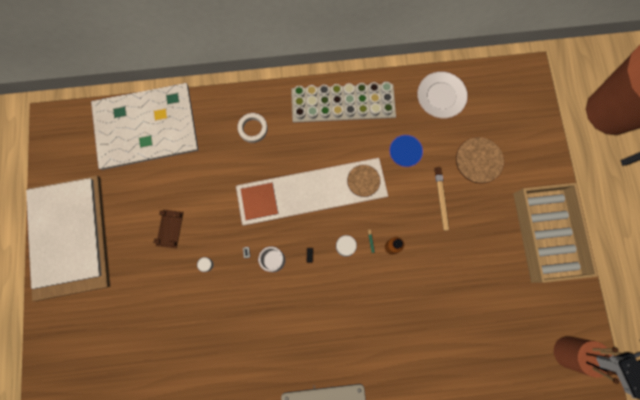

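View pics/wrist0.png

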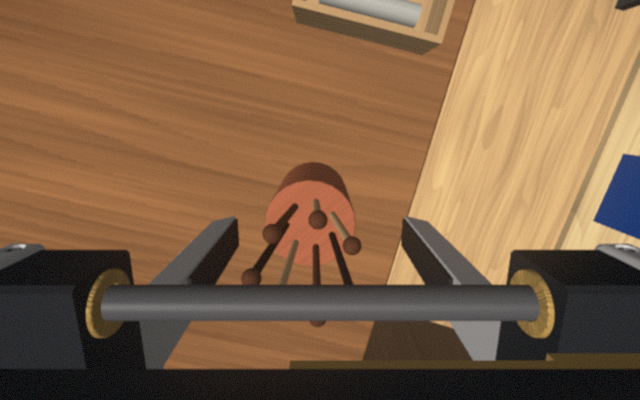

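```bash
cat > h.py <<'E'
from cell import r, viewer
import cv2, numpy as np
from scipy.spatial.transform import Rotation as R
def K(i):
    f=200/np.tan(np.radians(i['fovy'])/2); return f,i['cx'],i['cy']
def ray(i,uv):
    f,cx,cy=K(i); uv=np.atleast_2d(np.asarray(uv,float))
    d=np.c_[(uv[:,0]-cx)/f,-(uv[:,1]-cy)/f,-np.ones(len(uv))]
    P=i['pose']; return P[:3,3], d@P[:3,:3].T
def plane(i,uv,z):
    o,d=ray(i,uv); return o+d*((z-o[2])/d[:,2])[:,None]
def proj(i,X):
    f,cx,cy=K(i); P=i['pose']; X=np.atleast_2d(X)
    c=(X-P[:3,3])@P[:3,:3]; return np.c_[cx+f*c[:,0]/-c[:,2], cy-f*c[:,1]/-c[:,2]]
def grab(n):
    i=viewer.camera_info(n); return i,viewer.camera(n)
def tool():
    o=r.get_obs(); return o,np.array(o['tcp_pos']),R.from_rotvec(o['orientation'])
def delta(p,yaw=None):
    """shift (mm, tool axes) and turn to reach tcp p pointing down with tool-y at world angle yaw (mod pi)"""
    o,t,q=tool(); s=q.inv().apply(np.array(p)-t)*1000
    if yaw is None: return s,None
    out=[]
    for y in (yaw,yaw+np.pi):
        yv=np.array([np.cos(y),np.sin(y),0]); zv=np.array([0,0,-1.]); xv=np.cross(yv,zv)
        w=(q.inv()*R.from_matrix(np.c_[xv,yv,zv])).as_rotvec(); out.append(w)
    return s,min(out,key=np.linalg.norm)
E
python3 - <<'E'
from h import *
for n,boxes in dict(top=[(150,170,410,280),(380,90,520,240)],scene=[(150,90,410,300)]).items():
    im=cv2.imread(f"pics/{n}0.png")
    for k,(a,b,c,d) in enumerate(boxes):
        cr=im[b:d,a:c]; s=min(800/cr.shape[1],600/cr.shape[0]); cv2.imwrite(f"pics/{n}_c{k}.png",cv2.resize(cr,None,fx=s,fy=s,interpolation=cv2.INTER_CUBIC)); print(n,k,s)
E
```

```text
top 0 3.076923076923077
top 1 4.0
scene 0 2.857142857142857
```

View pics/top_c0.png

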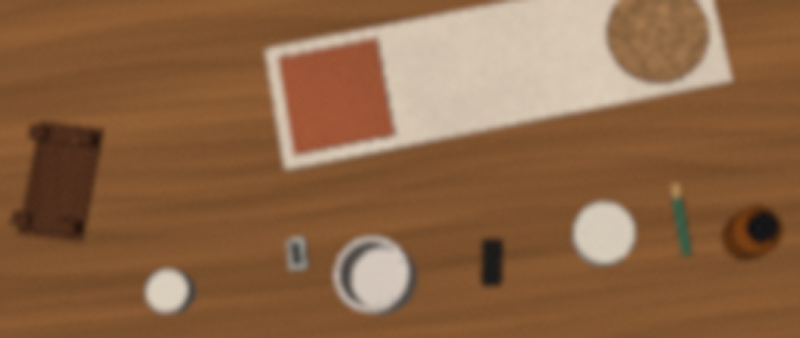

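View pics/scene_c0.png

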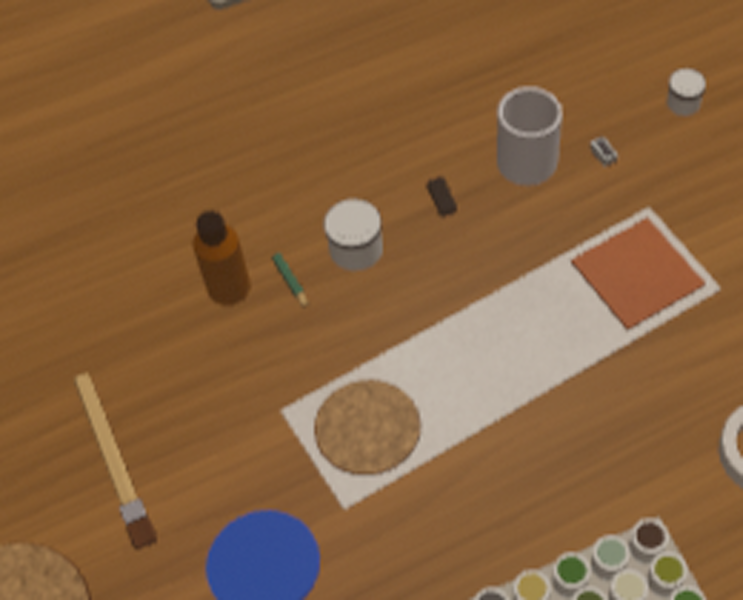

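View pics/top_c1.png

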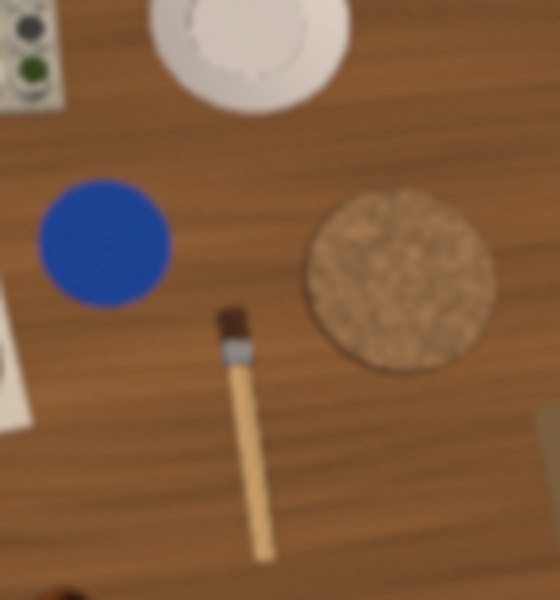

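```bash
cat > m.py <<'E'
from h import *
def comp(mask,seed,rad=60):
    n,l,s,c=cv2.connectedComponentsWithStats(mask.astype(np.uint8))
    k=[j for j in range(1,n) if s[j,4]>=15 and np.hypot(*(c[j]-seed))<rad]
    k=max(k,key=lambda j:s[j,4]); m=(l==k).astype(np.uint8)
    cn=max(cv2.findContours(m,cv2.RETR_EXTERNAL,cv2.CHAIN_APPROX_NONE)[0],key=len)
    return cn[:,0,:].astype(float),s[k],c[k]
def circ(P):
    A=np.c_[2*P[:,:2],np.ones(len(P))]; s=np.linalg.lstsq(A,(P[:,:2]**2).sum(1),rcond=None)[0]
    return s[:2],np.sqrt(s[2]+s[0]**2+s[1]**2)
E
python3 - <<'E'
from m import *
np.set_printoptions(precision=4,suppress=True)
for n,sd in dict(top=dict(coaster=(364,181),tile=(258,201),small=(204,264),large=(346,245),cup=(271,259),cap=(398,243),brush=(443,210)),
      scene=dict(coaster=(279,239),tile=(373,186),small=(390,120),large=(273,168),cup=(335,130),cap=(223,169),brush=(185,245))).items():
    i=viewer.camera_info(n); im=cv2.imread(f"pics/{n}0.png"); hsv=cv2.cvtColor(im,cv2.COLOR_BGR2HSV); H,S,V=[hsv[...,k].astype(int) for k in range(3)]
    white=(S<70)&(V>110); red=((H<9)|(H>174))&(S>130)&(V>120); 
    # coaster: non-white inside paper
    c,s,ce=comp(white,((sd['coaster'][0]+sd['tile'][0])/2,(sd['coaster'][1]+sd['tile'][1])/2))
    hull=np.zeros(im.shape[:2],np.uint8); cv2.fillConvexPoly(hull,cv2.convexHull(c.astype(np.int32)),1)
    inn=cv2.erode(hull,np.ones((3,3)))>0
    cc,s,ce=comp(inn&~white,sd['coaster'],20); P=plane(i,cc,.004); print(n,'coaster',circ(P),ce,plane(i,ce,.004)[0])
    rc=cv2.minAreaRect(plane(i,c,0.0)[:,:2].astype(np.float32)*1000); print('paper',rc)
    cc,s,ce=comp(red,sd['tile'],20); rt=cv2.minAreaRect(plane(i,cc,.006)[:,:2].astype(np.float32)*1000); print('tile',rt,plane(i,ce,.006)[0])
    for k,z in (('small',.03),('large',.042),('cup',.075)):
        cc,s,ce=comp(white,sd[k],25); P=plane(i,cc,z); print(k,s,circ(P),plane(i,ce,z)[0])
    cc,s,ce=comp((V<60),sd['cap'],15); print('cap',s,circ(plane(i,cc,.105)),plane(i,ce,.105)[0])
    cc,s,ce=comp((H>10)&(H<25)&(V>150)&(S>70),sd['brush'],35); rb=cv2.minAreaRect(plane(i,cc,.010)[:,:2].astype(np.float32)*1000); print('handle',s,rb)
E
```

```text
top coaster (array([ 0.6192, -0.1674]), np.float64(0.04391076429339419)) [363.2407 180.3281] [ 0.6189 -0.1673  0.004 ]
paper ((606.54345703125, -23.518768310546875), (111.20542907714844, 400.3752746582031), 5.234045028686523)Traceback (most recent call last):
  File "<stdin>", line 13, in <module>
  File "m.py", line 5, in comp
    k=max(k,key=lambda j:s[j,4]); m=(l==k).astype(np.uint8)
ValueError: max() iterable argument is empty
```

```bash
cat > a.py <<'E'
from m import *
import sys
np.set_printoptions(precision=4,suppress=True)
tag=sys.argv[1] if len(sys.argv)>1 else '0'
for n,sd in dict(top=dict(coaster=(364,181),tile=(258,201),small=(204,264),large=(346,245),cup=(271,259),cap=(398,243),brush=(443,210)),
      scene=dict(coaster=(279,239),tile=(373,186),small=(390,120),large=(273,168),cup=(335,130),cap=(223,169),brush=(185,245))).items():
    i=viewer.camera_info(n); im=cv2.imread(f"pics/{n}{tag}.png"); hsv=cv2.cvtColor(im,cv2.COLOR_BGR2HSV); H,S,V=[hsv[...,k].astype(int) for k in range(3)]
    print(n,'hsv tile',hsv[sd['tile'][1],sd['tile'][0]],'wood',hsv[sd['tile'][1]+35,sd['tile'][0]],'handle',hsv[sd['brush'][1],sd['brush'][0]-4:sd['brush'][0]+5].tolist())
    white=(S<70)&(V>110); red=((H<9)|(H>174))&(S>130)&(V>100)
    c,s,ce=comp(white,((sd['coaster'][0]+sd['tile'][0])/2,(sd['coaster'][1]+sd['tile'][1])/2))
    hull=np.zeros(im.shape[:2],np.uint8); cv2.fillConvexPoly(hull,cv2.convexHull(c.astype(np.int32)),1)
    inn=cv2.erode(hull,np.ones((3,3)))>0
    def go(k,f):
        try: print(k,*f())
        except Exception as e: print(k,'ERR',e)
    def rect(cc,z): return cv2.minAreaRect(plane(i,cc,z)[:,:2].astype(np.float32)*1000)
    def f():
        cc,s,ce=comp(inn&~white,sd['coaster'],20); P=plane(i,cc,.004); return circ(P),ce,plane(i,ce,.004)[0]
    go('coaster',f); print('paper',rect(c,0))
    def f():
        cc,s,ce=comp(inn&~white,sd['tile'],20); return rect(cc,.006),plane(i,ce,.006)[0]
    go('tile',f)
    for k,z in (('small',.03),('large',.042),('cup',.075)):
        def f():
            cc,s,ce=comp(white,sd[k],25); P=plane(i,cc,z); return s,circ(P),plane(i,ce,z)[0]
        go(k,f)
    def f():
        cc,s,ce=comp((V<60),sd['cap'],15); return s,circ(plane(i,cc,.105)),plane(i,ce,.105)[0]
    go('cap',f)
    def f():
        cc,s,ce=comp((H>10)&(H<25)&(V>150)&(S>70),sd['brush'],35); return s,rect(cc,.01)
    go('handle',f)
E
python3 a.py
```

```text
top hsv tile [  9 166 158] wood [ 14 162 131] handle [[14, 156, 121], [15, 140, 135], [16, 128, 165], [17, 125, 189], [16, 125, 196], [16, 126, 193], [16, 127, 175], [15, 138, 144], [14, 153, 122]]
coaster (array([ 0.6192, -0.1674]), np.float64(0.04391076429339419)) [363.2407 180.3281] [ 0.6189 -0.1673  0.004 ]
paper ((606.54345703125, -23.518768310546875), (111.20542907714844, 400.3752746582031), 5.234045028686523)
tile ((593.0960693359375, 120.49053955078125), (90.4905014038086, 89.706298828125), 5.1899094581604) [0.5925 0.1207 0.006 ]
small [197 257  15  15 170] (array([0.4377, 0.27  ]), np.float64(0.017653982942439483)) [0.4377 0.2699 0.03  ]
large [336 235  21  21 335] (array([ 0.4451, -0.0967]), np.float64(0.025247219529024208)) [ 0.445  -0.0967  0.042 ]
cup [258 247  26  25 453] (array([0.4296, 0.0935]), np.float64(0.029877788392888932)) [0.4287 0.0919 0.075 ]
cap [393 239  10   9  72] (array([ 0.4311, -0.218 ]), np.float64(0.01057119112364698)) [ 0.431 -0.218  0.105]
handle [437 181  12  49 269] ((527.5155639648438, -369.2709045410156), (15.035313606262207, 131.93399047851562
[... 449 characters left out ...]
(595.2864379882812, 119.87283325195312), (90.66619873046875, 90.96858978271484), 5.15688943862915) [0.5964 0.1193 0.006 ]
small [384 114  13  10  98] (array([0.4387, 0.2702]), np.float64(0.01671015783955407)) [0.4387 0.2701 0.03  ]
large [264 160  20  21 271] (array([ 0.4526, -0.0965]), np.float64(0.026736169000572636)) [ 0.4495 -0.097   0.042 ]
cup [324 121  23  30 168] (array([0.4468, 0.0893]), np.float64(0.03499072422562751)) [0.4426 0.0902 0.075 ]
cap [219 165  10  11  82] (array([ 0.4403, -0.2212]), np.float64(0.012838229193171659)) [ 0.4404 -0.2211  0.105 ]
handle [177 221  21  45 253] ((528.911376953125, -369.7342529296875), (12.548049926757812, 132.94020080566406), 88.11946868896484)
```

```bash
python3 - <<'E'
from m import *
np.set_printoptions(precision=4,suppress=True)
for n,sd in dict(top=(170,228),scene=(438,138)).items():
    i=viewer.camera_info(n); im=cv2.imread(f"pics/{n}0.png"); hsv=cv2.cvtColor(im,cv2.COLOR_BGR2HSV); V=hsv[...,2].astype(int)
    cc,s,ce=comp(V<100,sd,15); print(s,ce); 
    for z in (.004,.02): print(z,plane(i,ce,z)[0],cv2.minAreaRect(plane(i,cc,z)[:,:2].astype(np.float32)*1000))
    x,y=sd; cv2.imwrite(f"pics/{n}_rest.png",cv2.resize(im[y-35:y+35,x-45:x+45],None,fx=8,fy=8,interpolation=cv2.INTER_CUBIC))
print(delta((.15,-.632,.30)), delta((.446,-.097,.2),0))
E
```

```text
[154 210  29  39 808] [169.0161 228.8144]
0.004 [0.5432 0.3649 0.004 ] ((544.4197387695312, 367.1127624511719), (64.15824127197266, 98.3370361328125), 77.08501434326172)
0.02 [0.5405 0.3593 0.02  ] ((541.7138061523438, 361.5356750488281), (63.263763427734375, 96.96601104736328), 77.08499908447266)
[422 121  33  34 631] [437.5151 138.1315]
0.004 [0.5446 0.365  0.004 ] ((542.6187133789062, 369.3065185546875), (67.34442901611328, 109.80097198486328), 77.1562728881836)
0.02 [0.5536 0.3542 0.02  ] ((551.6126098632812, 358.35418701171875), (66.28359985351562, 108.0713119506836), 77.1562728881836)
(array([  0.1041,  -0.108 , -95.2045]), None) (array([ 411.5421, -452.2527,    5.4181]), array([-0.0012, -0.0009, -1.338 ]))
```

send_rows(series=[[[0, 0, -95, 0, 0, 0, 0], [0, 0, -95, 0, 0, 0, 0], [0, 0, -95, 0, 0, 0, 0]]])

```text
t: 0.4
tcp_pos: [0.1505, -0.6349, 0.3059]
orientation: [3.113, 0.364, 0.002]
force: [-0.2, -0.7, 0.4]
opening: 1.001
```

View pics/top_rest.png

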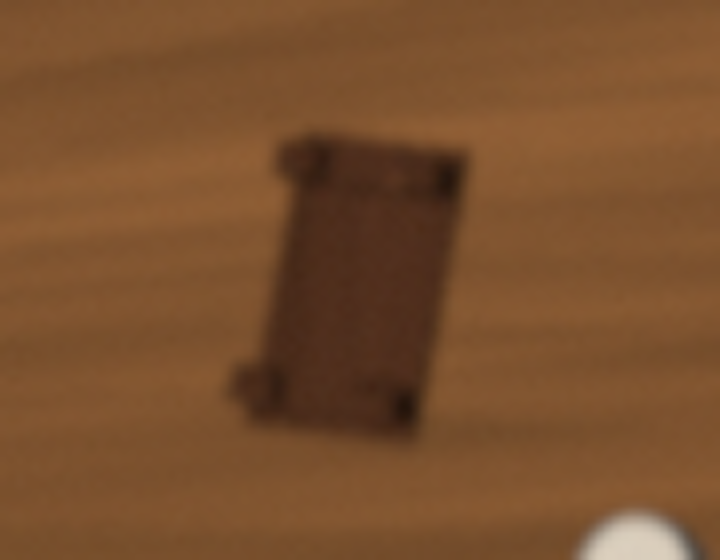

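View pics/scene_rest.png

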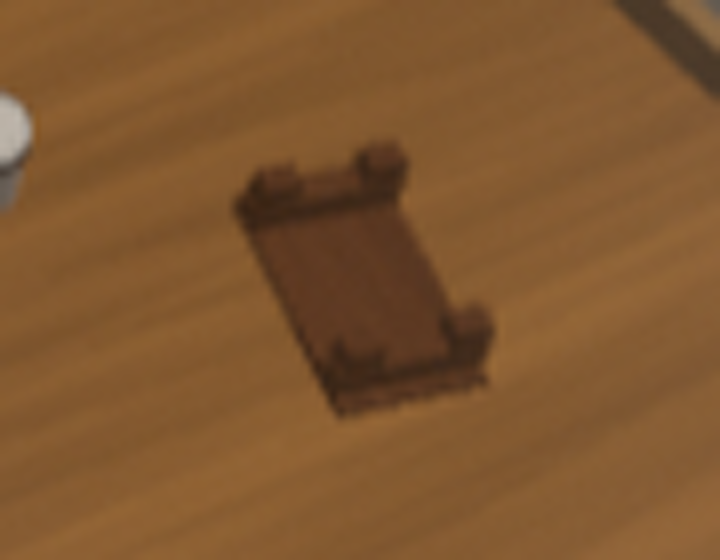

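send_rows(series=[[[0, -60, 0, 0, 0, -0.125, 0], [411, -452, 95, 0, 0, -1.338, 0], [411, -452, 95, 0, 0, -1.338, 0], [411, -452, 95, 0, 0, -1.338, 0], [411, -452, 95, 0, 0, -1.338, 0], [411, -452, 95, 0, 0, -1.338, 0], [411, -452, 95, 0, 0, -1.338, 0], [411, -452, 95, 0, 0, -1.338, 0], [411, -452, 95, 0, 0, -1.338, 0], [411, -452, 95, 0, 0, -1.338, 0], [411, -452, 95, 0, 0, -1.338, 0], [411, -452, 95, 0, 0, -1.338, 0]]])

```text
t: 1.4
tcp_pos: [0.3801, -0.2065, 0.2282]
orientation: [2.213, 2.22, -0.006]
force: [1.0, 0.2, -0.5]
opening: 1.002
```

```bash
python3 - <<'E'
from h import *
o=r.get_obs(); print(o['t'],o['tcp_pos'],o['joint_pos']); print(delta((.446,-.097,.2),0))
E
```

```text
1.4 [ 0.38005666 -0.2065398   0.22824833] [ 0.74425527  0.30565823 -0.40691173  2.05642181  0.1748959   0.80579407
  0.23626965]
(array([109.55173873,  66.21751801,  27.55208518]), array([0.00239565, 0.00780086, 0.00311296]))
```

send_rows(series=[[[110, 66, 28, 0.002, 0.008, 0.003, 0], [110, 66, 28, 0.002, 0.008, 0.003, 0], [110, 66, 28, 0.002, 0.008, 0.003, 0], [110, 66, 28, 0.002, 0.008, 0.003, 0], [110, 66, 28, 0.002, 0.008, 0.003, 0], [110, 66, 28, 0.002, 0.008, 0.003, 0]]])

```text
t: 1.9
tcp_pos: [0.4452, -0.0969, 0.1993]
orientation: [-2.22, -2.222, 0.001]
force: [-0.5, -0.4, -0.4]
opening: 1.002
```

```bash
python3 - <<'E'
from h import *
i,im=grab('wrist'); cv2.imwrite('pics/w1.png',im); print(delta((.446,-.097,.011),0)); print(r.get_obs()['t'])
print(proj(i,[(.446,-.097,.042),(.446,-.097,0)]))
E
```

```text
(array([  1.1112554 ,   1.24314219, 188.45005098]), array([-0.00073859,  0.00068287, -0.00134715]))
1.95
[[320.38405607 178.83850896]
 [320.36701709 171.78397899]]
```

View pics/w1.png

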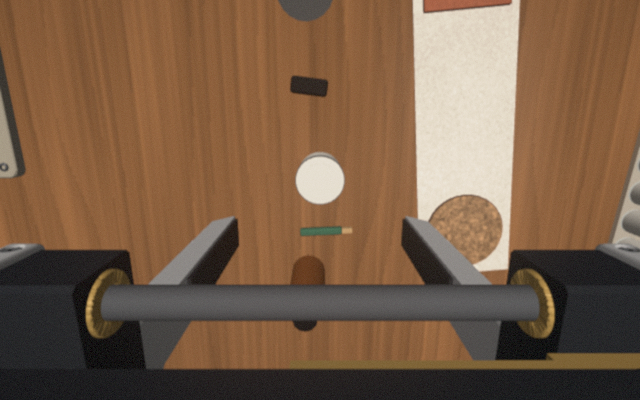

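send_rows(series=[[[1, 1, 150, 0, 0, 0, 0], [1, 1, 150, 0, 0, 0, 0], [1, 1, 150, 0, 0, 0, 0], [1, 1, 150, 0, 0, 0, 0], [1, 1, 188, 0, 0, 0, 0], [1, 1, 188, 0, 0, 0, 0], [1, 1, 188, 0, 0, 0, 0], [1, 1, 188, 0, 0, 0, 255], [1, 1, 188, 0, 0, 0, 255], [1, 1, 188, 0, 0, 0, 255], [1, 1, 188, 0, 0, 0, 255], [1, 1, 188, 0, 0, 0, 255]]], squeeze=20)

```text
t: 2.95
tcp_pos: [0.4467, -0.0975, 0.0129]
orientation: [2.222, 2.218, 0.001]
force: [0.6, 0.8, -0.4]
opening: 0.68
```

send_rows(series=[[[0, 0, 0, 0, 0, 0, 255], [0, 0, 0, 0, 0, 0, 255], [0, 0, 0, 0, 0, 0, 255], [0, 0, 0, 0, 0, 0, 255]]])

```text
t: 3.28
tcp_pos: [0.4467, -0.0977, 0.0134]
orientation: [2.221, 2.217, 0.0]
force: [-0.8, 0.4, 8.1]
opening: 0.53
```

```bash
python3 - <<'E'
from h import *
o=r.get_obs(); print(o['t'],o['opening']*94,o['force'],o['tcp_pos']); print(delta((.607,-.0235,.011),0)); print(delta((.607,-.0235,.011),np.radians(-5.2)))
E
```

```text
3.2833 49.80536536916822 [-0.8076094   0.3930903   8.07929837] [ 0.44667665 -0.09766927  0.01344993]
(array([ 74.4554778 , 160.18707039,   2.67305016]), array([ 0.00225013,  0.00184994, -0.00175635]))
(array([ 74.4554778 , 160.18707039,   2.67305016]), array([0.00233251, 0.00174654, 0.0890007 ]))
```

send_rows(series=[[[0, 0, -40, 0, 0, 0, 255], [74, 160, -40, 0, 0, 0, 255], [74, 160, -40, 0, 0, 0, 255], [74, 160, -40, 0, 0, 0, 255], [74, 160, -40, 0, 0, 0, 255], [74, 160, -40, 0, 0, 0, 255], [74, 160, -40, 0, 0, 0, 255], [74, 160, -20, 0, 0, 0, 255], [74, 160, -5, 0, 0, 0, 255], [74, 160, -5, 0, 0, 0, 255]]])

```text
t: 4.12
tcp_pos: [0.6025, -0.0252, 0.0156]
orientation: [-2.223, -2.218, 0.009]
force: [-0.7, -0.8, -1.6]
opening: 0.531
```

```bash
python3 - <<'E'
from h import *
o=r.get_obs(); print(o['t'],o['opening']*94,o['force'],o['tcp_pos']); print(delta((.607,-.0235,.0125),0))
i,im=grab('wrist'); cv2.imwrite('pics/w2.png',im)
E
```

```text
4.1167 49.94740985118358 [-0.72921254 -0.80459847 -1.62550164] [ 0.60251884 -0.02515258  0.01559209]
(array([1.67120479, 4.49448375, 3.06260228]), array([-0.00543876,  0.00305578, -0.00205467]))
```

View pics/w2.png

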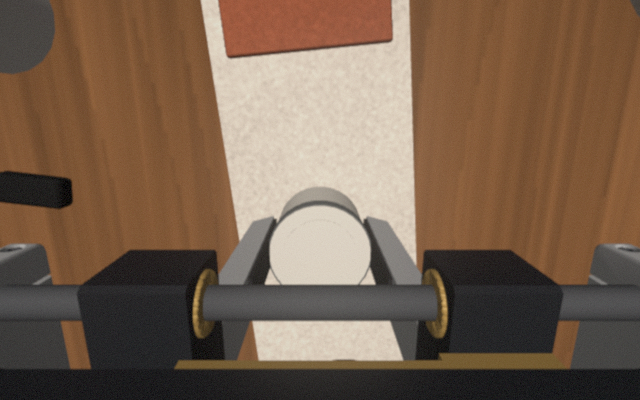

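send_rows(series=[[[2, 4, 2, -0.005, 0.003, 0, 255], [2, 4, 2, -0.005, 0.003, 0, 255], [2, 4, 3, -0.005, 0.003, 0, 255], [2, 4, 3, -0.005, 0.003, 0, 100], [2, 4, 3, -0.005, 0.003, 0, 0], [2, 4, 3, -0.005, 0.003, 0, 0], [2, 4, 3, -0.005, 0.003, 0, 0], [2, 4, 3, -0.005, 0.003, 0, 0], [2, 4, -90, 0, 0, 0, 0], [2, 4, -90, 0, 0, 0, 0], [2, 4, -90, 0, 0, 0, 0], [2, 4, -90, 0, 0, 0, 0]]])

```text
t: 5.17
tcp_pos: [0.6109, -0.0225, 0.1107]
orientation: [2.221, 2.215, 0.002]
force: [0.7, -0.8, -0.2]
opening: 1.001
```

```bash
python3 - <<'E'
from h import *
o=r.get_obs(); print(o['t'],o['opening']*94,o['force'],o['tcp_pos']); 
i,im=grab('wrist'); cv2.imwrite('pics/w3.png',im); print(proj(i,[(.607,-.0235,.042)]))
cv2.imwrite('pics/top3.png',viewer.camera('top')); print(delta((.438,.270,.13),0))
E
```

```text
5.1667 94.12584736199788 [ 0.7216434  -0.81078456 -0.23487033] [ 0.61085012 -0.02245579  0.11071276]
[[313.97439096 202.05536666]]
(array([ 292.52091324, -170.45865133,  -23.50567168]), array([-0.00321748,  0.00316144, -0.00232698]))
```

View pics/w3.png

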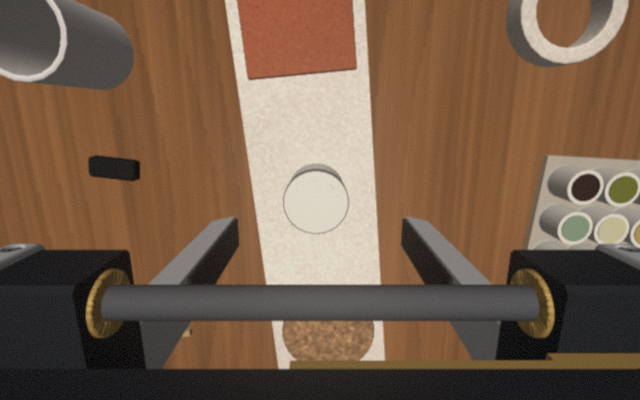

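send_rows(series=[[[292, -170, -30, 0, 0, 0, 0], [292, -170, -30, 0, 0, 0, 0], [292, -170, -30, 0, 0, 0, 0], [292, -170, -30, 0, 0, 0, 0], [292, -170, -30, 0, 0, 0, 0], [292, -170, -30, 0, 0, 0, 0], [292, -170, -30, 0, 0, 0, 0], [292, -170, -30, 0, 0, 0, 0], [292, -170, -30, 0, 0, 0, 0], [292, -170, -30, 0, 0, 0, 0], [292, -170, -30, 0, 0, 0, 0]]])

```text
t: 6.18
tcp_pos: [0.4378, 0.2684, 0.1352]
orientation: [2.223, 2.22, -0.012]
force: [0.1, -0.1, -0.7]
opening: 1.0
```

```bash
cat > look.py <<'E'
from m import *
import sys
np.set_printoptions(precision=4,suppress=True)
def lid(i,im,X,z,rad=40,name=''):
    p=proj(i,[X])[0]; hsv=cv2.cvtColor(im,cv2.COLOR_BGR2HSV)
    w=(hsv[...,1]<70)&(hsv[...,2]>150)
    cc,s,ce=comp(w,p,rad); P=plane(i,cc,z); print(name,'pred',p,'seen',ce,s,'circ',circ(P),plane(i,ce,z)[0])
E
python3 - <<'E'
from look import *
o=r.get_obs(); print(o['t'],o['tcp_pos'],o['joint_pos'])
i,im=grab('wrist'); cv2.imwrite('pics/w4.png',im); lid(i,im,(.438,.27,.03),.03,name='small')
i=viewer.camera_info('top'); im=cv2.imread('pics/top3.png')
import numpy as np
p=proj(i,[(.607,-.0235,.042)])[0]; print(p)
x,y=p.astype(int); cv2.imwrite('pics/t3c.png',cv2.resize(im[y-40:y+40,x-60:x+60],None,fx=5,fy=5))
print(delta((.438,.270,.005),0))
E
```

```text
6.1833 [0.4378 0.2684 0.1352] [-0.3877  0.5531 -0.3194  1.9542  0.2665  0.6824 -0.8736]
small pred [320.2019 187.7838] seen [319.5984 188.0866] [ 300  169   40   39 1235] circ (array([0.4375, 0.2695]), np.float64(0.0173679714743928)) [0.4375 0.2697 0.03  ]
[310.8209 187.0326]
(array([  3.3997,   0.0198, 130.2326]), array([-0.0049,  0.0058, -0.0039]))
```

View pics/w4.png

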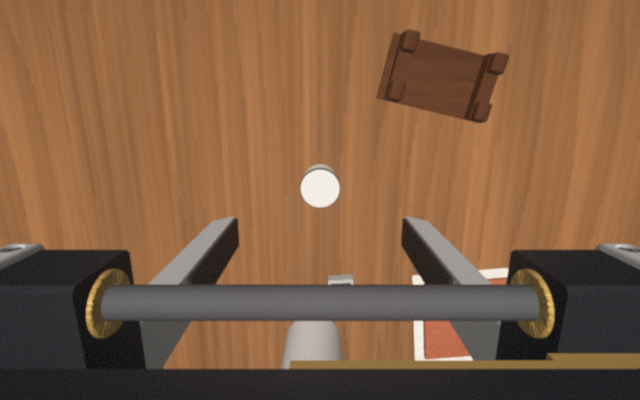

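View pics/t3c.png

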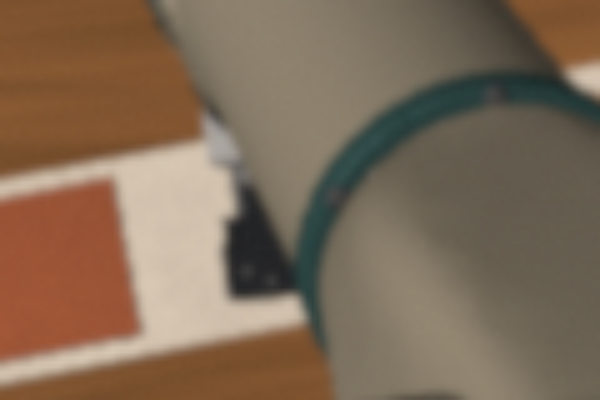

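send_rows(series=[[[3, 0, 95, -0.004, 0.005, 0, 0], [3, 0, 95, -0.004, 0.005, 0, 0], [3, 0, 95, -0.004, 0.005, 0, 0], [3, 0, 125, -0.004, 0.005, 0, 0], [3, 0, 128, -0.004, 0.005, 0, 0], [3, 0, 128, -0.004, 0.005, 0, 120], [3, 0, 128, -0.004, 0.005, 0, 255], [3, 0, 128, -0.004, 0.005, 0, 255], [3, 0, 128, -0.004, 0.005, 0, 255], [3, 0, 128, -0.004, 0.005, 0, 255], [3, 0, 128, -0.004, 0.005, 0, 255], [3, 0, 128, -0.004, 0.005, 0, 255]]], squeeze=15)

```text
t: 7.23
tcp_pos: [0.4383, 0.2698, 0.0079]
orientation: [2.226, 2.217, -0.0]
force: [0.3, -0.0, -0.1]
opening: 0.542
```

send_rows(series=[[[0, 0, 0, 0, 0, 0, 255], [0, 0, 0, 0, 0, 0, 255], [0, 0, 0, 0, 0, 0, 255]]])

```text
t: 7.48
tcp_pos: [0.4384, 0.2699, 0.008]
orientation: [2.226, 2.217, 0.0]
force: [0.6, -0.1, 1.7]
opening: 0.359
```

```bash
python3 - <<'E'
from look import *
o=r.get_obs(); print(o['t'],o['tcp_pos'],o['opening']*94,o['force'])
print(delta((.607,-.0235,.09),0))
E
```

```text
7.4833 [0.4384 0.2699 0.008 ] 33.72917952761062 [ 0.6084 -0.1205  1.7006]
(array([-292.7287,  169.794 ,  -81.9007]), array([ 0.0003,  0.0002, -0.0039]))
```

send_rows(series=[[[0, 0, -40, 0, 0, 0, 255], [0, 0, -85, 0, 0, 0, 255], [0, 0, -85, 0, 0, 0, 255]]])

```text
t: 7.73
tcp_pos: [0.4411, 0.2724, 0.0979]
orientation: [2.225, 2.216, 0.013]
force: [0.9, -0.1, -1.2]
opening: 0.359
```

```bash
python3 - <<'E'
from look import *
for n in ('top','scene'):
    i,im=grab(n); cv2.imwrite(f'pics/{n}5.png',im)
    p=proj(i,[(.607,-.0235,.042)])[0].astype(int); print(p)
    cv2.imwrite(f'pics/{n}5c.png',cv2.resize(im[p[1]-35:p[1]+35,p[0]-50:p[0]+50],None,fx=6,fy=6,interpolation=cv2.INTER_CUBIC))
    g=cv2.cvtColor(im,cv2.COLOR_BGR2HSV)
print(delta((.607,-.0235,.09),0))
E
```

```text
[310 187]
[327 202]
(array([-293.4027,  168.6731,    4.5973]), array([ 0.0036, -0.002 , -0.0042]))
```

View pics/top5c.png

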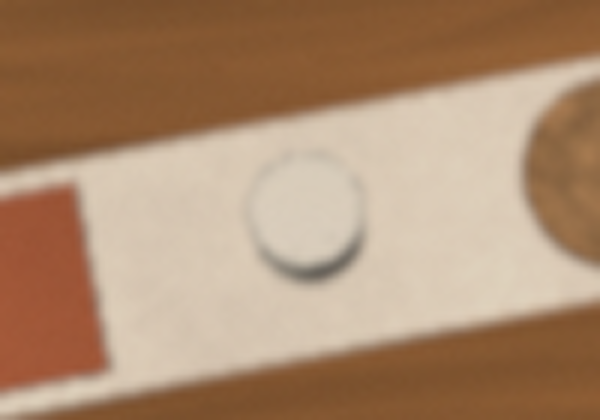

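View pics/scene5c.png

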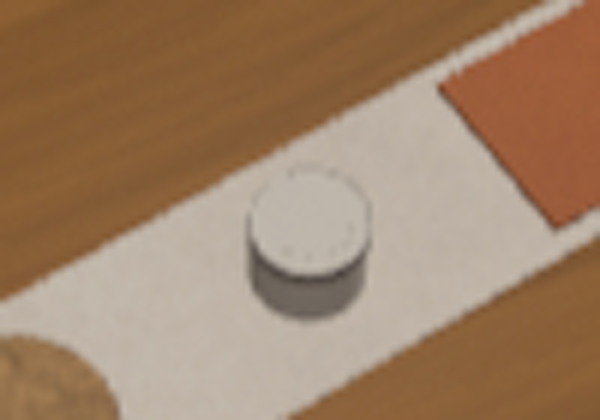

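send_rows(series=[[[-293, 169, 5, 0.003, -0.002, 0, 255], [-293, 169, 5, 0.003, -0.002, 0, 255], [-293, 169, 5, 0.003, -0.002, 0, 255], [-293, 169, 5, 0.003, -0.002, 0, 255], [-293, 169, 5, 0.003, -0.002, 0, 255], [-293, 169, 5, 0.003, -0.002, 0, 255], [-293, 169, 5, 0.003, -0.002, 0, 255], [-293, 169, 5, 0.003, -0.002, 0, 255], [-293, 169, 5, 0.003, -0.002, 0, 255], [-293, 169, 5, 0.003, -0.002, 0, 255], [-293, 169, 5, 0.003, -0.002, 0, 255]]])

```text
t: 8.75
tcp_pos: [0.6059, -0.0227, 0.0879]
orientation: [-2.225, -2.214, 0.002]
force: [0.5, 0.3, -0.9]
opening: 0.359
```

```bash
python3 - <<'E'
from look import *
o=r.get_obs(); print(o['t'],o['tcp_pos'],o['opening']*94,o['force'])
print(delta((.607,-.0235,.050),0))
E
```

```text
8.75 [ 0.6059 -0.0227  0.0879] 33.72160916846247 [ 0.5186  0.3198 -0.9054]
(array([-0.8247,  1.2179, 37.8803]), array([-0.0026, -0.0009, -0.0048]))
```

send_rows(series=[[[-1, 1, 20, -0.002, -0.001, 0, 255], [-1, 1, 33, -0.002, -0.001, 0, 255], [-1, 1, 36, -0.002, -0.001, 0, 255], [-1, 1, 38, -0.002, -0.001, 0, 255], [-1, 1, 39, -0.002, -0.001, 0, 255], [-1, 1, 39, -0.002, -0.001, 0, 255]]])

```text
t: 9.25
tcp_pos: [0.604, -0.0213, 0.0498]
orientation: [-2.221, -2.217, 0.006]
force: [-5.2, 0.8, 12.1]
opening: 0.356
```

```bash
python3 - <<'E'
from look import *
o=r.get_obs(); print(o['t'],o['tcp_pos'],o['opening']*94,o['force'])
print(delta((.607,-.0235,.050),0))
E
```

```text
9.25 [ 0.604  -0.0213  0.0498] 33.47621364086013 [-5.1553  0.7547 12.0639]
(array([-2.1652,  2.9965, -0.2386]), array([-0.0053,  0.0001, -0.0019]))
```

send_rows(series=[[[0, 0, -4, 0, 0, 0, 255], [0, 0, -4, 0, 0, 0, 255], [-2, 4, -4, -0.004, 0, 0, 255], [-2, 4, -4, -0.004, 0, 0, 255], [-2, 4, -4, -0.004, 0, 0, 255], [-2, 4, -1, -0.004, 0, 0, 255], [-2, 4, 0, -0.004, 0, 0, 255], [-2, 4, 0, -0.004, 0, 0, 255]]])

```text
t: 9.92
tcp_pos: [0.6081, -0.0235, 0.0498]
orientation: [-2.223, -2.219, 0.002]
force: [-0.3, -1.2, 2.0]
opening: 0.357
```

Contact is light (2 N) and the position is on target; release and retreat.

send_rows(series=[[[0, 0, 0, 0, 0, 0, 150], [0, 0, 0, 0, 0, 0, 60], [0, 0, 0, 0, 0, 0, 0], [0, 0, 0, 0, 0, 0, 0], [0, 0, 0, 0, 0, 0, 0], [0, 0, -30, 0, 0, 0, 0], [0, 0, -110, 0, 0, 0, 0], [0, 0, -110, 0, 0, 0, 0], [0, 0, -110, 0, 0, 0, 0]]])

```text
t: 10.67
tcp_pos: [0.6133, -0.0225, 0.1672]
orientation: [2.218, 2.213, 0.013]
force: [1.3, 0.3, 0.6]
opening: 0.944
```

```bash
python3 - <<'E'
from look import *
o=r.get_obs(); print(o['t'],o['tcp_pos'],o['opening']*94,o['force'])
i,im=grab('wrist'); cv2.imwrite('pics/w6.png',im); lid(i,im,(.607,-.0235,.072),.072)
print(delta((.430,.0925,.16),0))
E
```

```text
10.6667 [ 0.6133 -0.0225  0.1672] 88.723428848284 [1.2861 0.2814 0.646 ]
 pred [310.7686 194.0415] seen [309.7277 164.8661] [  235     0   135   285 21610] circ (array([0.6045, 0.0085]), np.float64(0.08760985657773142)) [0.6063 0.0017 0.072 ]
(array([ 115.1315, -181.6753,    2.6657]), array([ 0.0074,  0.0001, -0.0022]))
```

View pics/w6.png

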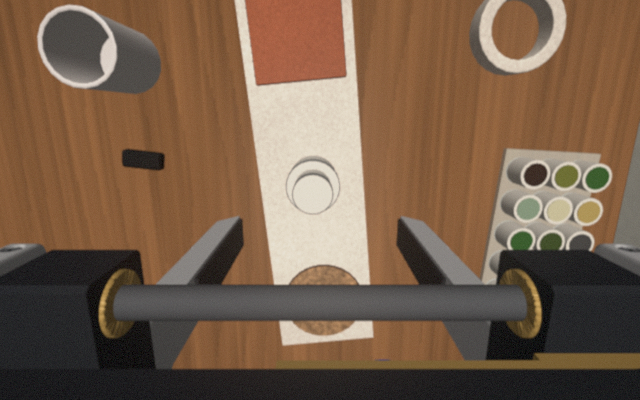

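send_rows(series=[[[115, -181, 0, 0.007, 0, 0, 0], [115, -181, 0, 0.007, 0, 0, 0], [115, -181, 0, 0.007, 0, 0, 0], [115, -181, 0, 0.007, 0, 0, 0], [115, -181, 0, 0.007, 0, 0, 0], [115, -181, 0, 0.007, 0, 0, 0], [115, -181, 0, 0.007, 0, 0, 0], [115, -181, 0, 0.007, 0, 0, 0]]])

```text
t: 11.38
tcp_pos: [0.4312, 0.092, 0.1624]
orientation: [2.223, 2.219, 0.0]
force: [0.7, -1.1, -0.7]
opening: 1.004
```

```bash
python3 - <<'E'
from look import *
o=r.get_obs(); print(o['t'],o['tcp_pos'],o['opening']*94,o['force'],o['joint_pos'])
i,im=grab('wrist'); cv2.imwrite('pics/w7.png',im); print(proj(i,[(.43,.0925,.075),(.46,.0925,.075),(.40,.0925,.075),(.43,.1225,.075),(.43,.0625,.075)]))
print(delta((.430,.0925,.030),0))
E
```

```text
11.3833 [0.4312 0.092  0.1624] 94.41815745286623 [ 0.7479 -1.0667 -0.7489] [ 0.0322  0.4277 -0.4178  2.1155  0.2828  0.6502 -0.581 ]
[[317.7774 194.5859]
 [353.7991 194.5136]
 [281.7591 194.6583]
 [317.6519 158.7279]
 [317.8968 228.6752]]
(array([  0.8474,  -2.0151, 132.3499]), array([ 0.001 ,  0.0002, -0.0036]))
```

View pics/w7.png

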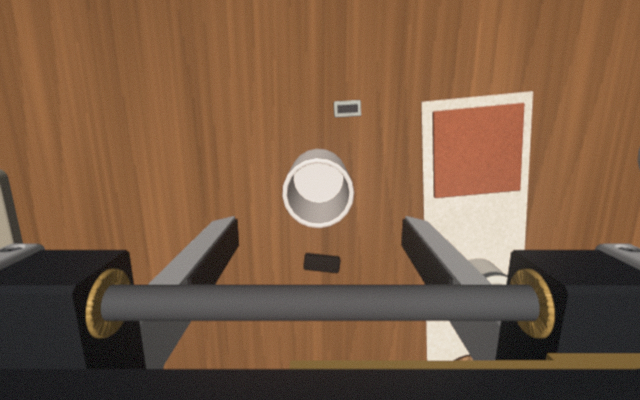

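send_rows(series=[[[2, -1, 80, 0, 0, 0, 0], [2, -1, 80, 0, 0, 0, 0], [2, -1, 110, 0, 0, 0, 0], [2, -1, 130, 0, 0, 0, 0], [2, -1, 132, 0, 0, 0, 0], [2, -1, 132, 0, 0, 0, 100], [2, -1, 132, 0, 0, 0, 255], [2, -1, 132, 0, 0, 0, 255], [2, -1, 132, 0, 0, 0, 255], [2, -1, 132, 0, 0, 0, 255], [2, -1, 132, 0, 0, 0, 255], [2, -1, 132, 0, 0, 0, 255]]], squeeze=30)

```text
t: 12.43
tcp_pos: [0.4313, 0.0936, 0.0312]
orientation: [2.224, 2.216, 0.002]
force: [-0.9, -0.4, 8.3]
opening: 0.625
```

```bash
python3 - <<'E'
from look import *
o=r.get_obs(); print(o['t'],o['tcp_pos'],o['opening']*94,o['force'])
print(delta((.6200,-.1680,.10),0))
E
```

```text
12.4333 [0.4313 0.0936 0.0312] 58.72332808748145 [-0.9486 -0.3624  8.3438]
(array([-260.8634,  189.8548,  -68.3507]), array([ 0.002 ,  0.0003, -0.0037]))
```

send_rows(series=[[[0, 0, -30, 0, 0, 0, 255], [-20, 5, -45, 0, 0, 0, 255], [-261, 70, -45, 0, 0, 0, 255], [-261, 70, -45, 0, 0, 0, 255], [-261, 70, -45, 0, 0, 0, 255], [-261, 70, -45, 0, 0, 0, 255], [-261, 70, -45, 0, 0, 0, 255], [-261, 190, -45, 0, 0, 0, 255], [-261, 190, -45, 0, 0, 0, 255], [-261, 190, -45, 0, 0, 0, 255], [-261, 190, -45, 0, 0, 0, 255], [-261, 190, -45, 0, 0, 0, 255]]])

```text
t: 13.43
tcp_pos: [0.6235, -0.1696, 0.0764]
orientation: [2.225, 2.212, 0.006]
force: [1.4, -0.3, -2.5]
opening: 0.626
```

```bash
python3 - <<'E'
from look import *
o=r.get_obs(); print(o['t'],o['tcp_pos'],o['opening']*94,o['force'])
print(delta((.6200,-.1680,.0355),0))
i,im=grab('wrist'); cv2.imwrite('pics/w8.png',im)
E
```

```text
13.4333 [ 0.6235 -0.1696  0.0764] 58.82796829186857 [ 1.3843 -0.3347 -2.4673]
(array([ 1.555 , -3.7358, 40.8755]), array([ 0.0056,  0.0003, -0.0059]))
```

View pics/w8.png

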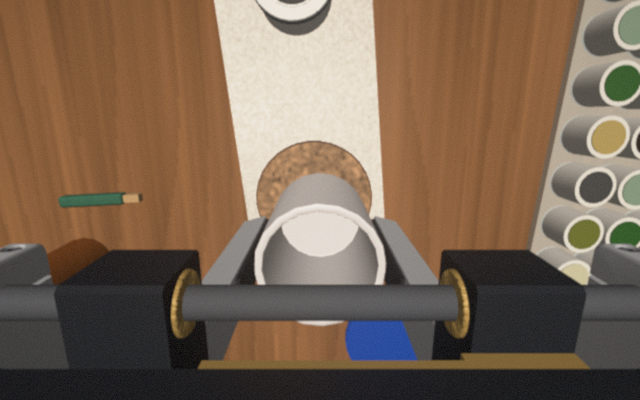

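send_rows(series=[[[1, -3, 20, 0.005, 0, 0, 255], [1, -3, 35, 0.005, 0, 0, 255], [1, -3, 38, 0.005, 0, 0, 255], [1, -3, 40, 0.005, 0, 0, 255], [1, -3, 41, 0.005, 0, 0, 255], [1, -3, 41, 0.005, 0, 0, 255]]])

```text
t: 13.98
tcp_pos: [0.6178, -0.1674, 0.0358]
orientation: [-2.225, -2.216, 0.002]
force: [-0.3, 0.5, -1.9]
opening: 0.621
```

```bash
python3 - <<'E'
from look import *
o=r.get_obs(); print(o['t'],o['tcp_pos'],o['opening']*94,o['force'])
print(delta((.6200,-.1680,.0355),0))
E
```

```text
13.9833 [ 0.6178 -0.1674  0.0358] 58.400800091087504 [-0.2758  0.5316 -1.8862]
(array([-0.6352,  2.1646,  0.2531]), array([-0.0021,  0.0001, -0.0044]))
```

send_rows(series=[[[0, 2, 1, 0, 0, 0, 255], [0, 2, 1, 0, 0, 0, 255], [0, 2, 2, 0, 0, 0, 255]]])

```text
t: 14.23
tcp_pos: [0.6209, -0.1674, 0.0353]
orientation: [2.226, 2.216, -0.001]
force: [-3.5, 1.2, 14.2]
opening: 0.627
```

send_rows(series=[[[0, 0, -1, 0, 0, 0, 130], [0, 0, -1, 0, 0, 0, 60], [0, 0, -1, 0, 0, 0, 0], [0, 0, -1, 0, 0, 0, 0], [0, 0, -1, 0, 0, 0, 0], [0, 0, -1, 0, 0, 0, 0], [0, 0, -40, 0, 0, 0, 0], [0, 0, -125, 0, 0, 0, 0], [0, 0, -125, 0, 0, 0, 0], [0, 0, -125, 0, 0, 0, 0], [0, 0, -125, 0, 0, 0, 0]]])

```text
t: 15.15
tcp_pos: [0.623, -0.1676, 0.1633]
orientation: [2.223, 2.212, 0.004]
force: [-0.4, -0.1, -0.7]
opening: 0.999
```

```bash
python3 - <<'E'
from look import *
o=r.get_obs(); print(o['t'],o['tcp_pos'],o['opening']*94,o['force'])
i,im=grab('wrist'); cv2.imwrite('pics/w9.png',im)
i=viewer.camera_info('wrist'); print(proj(i,[(.62,-.168,.079),(.65,-.168,.079),(.59,-.168,.079),(.62,-.138,.079),(.62,-.198,.079)]))
print(delta((.435,-.2195,.16),0))
E
```

```text
15.15 [ 0.623  -0.1676  0.1633] 93.91984965887899 [-0.385  -0.117  -0.6979]
[[317.8264 197.1374]
 [354.5297 196.9667]
 [281.127  197.3081]
 [317.6019 160.6558]
 [318.0395 231.7793]]
(array([ -52.7686, -185.8769,    0.7865]), array([ 0.0012,  0.0013, -0.0047]))
```

View pics/w9.png

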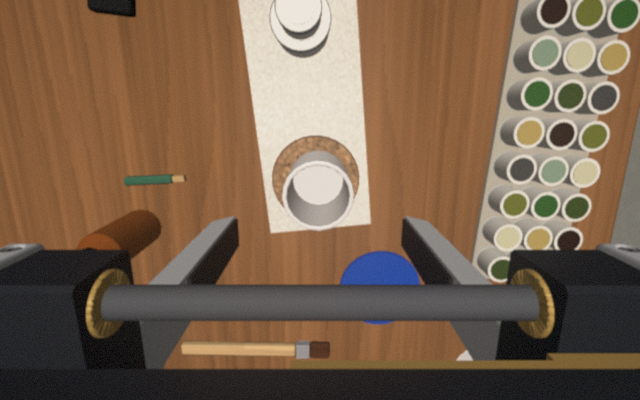

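send_rows(series=[[[-53, -186, 0, 0, 0, 0, 0], [-53, -186, 0, 0, 0, 0, 0], [-53, -186, 0, 0, 0, 0, 0], [-53, -186, 0, 0, 0, 0, 0], [-53, -186, 0, 0, 0, 0, 0], [-53, -186, 0, 0, 0, 0, 0], [-53, -186, 0, 0, 0, 0, 0], [-53, -186, 0, 0, 0, 0, 0]]])

```text
t: 15.87
tcp_pos: [0.4354, -0.2193, 0.1601]
orientation: [2.226, 2.216, 0.001]
force: [0.1, -0.2, -0.1]
opening: 0.997
```

```bash
python3 - <<'E'
from look import *
o=r.get_obs(); print(o['t'],o['tcp_pos'],o['opening']*94,o['joint_pos'])
i,im=grab('wrist'); cv2.imwrite('pics/w10.png',im)
c=(.435,-.2195); print(proj(i,[(*c,.105),(c[0]+.012,c[1],.105),(*c,0),(c[0]+.02,c[1],0),(c[0],c[1]+.02,0)]))
g=cv2.cvtColor(im,cv2.COLOR_BGR2HSV)[...,2]; cc,s,ce=comp(g<50,proj(i,[(*c,.105)])[0],30); print(s,ce,circ(plane(i,cc,.105)))
print(delta((.435,-.2195,.032),0))
E
```

```text
15.8667 [ 0.4354 -0.2193  0.1601] 93.7540486976526 [ 0.7632  0.5034 -0.5055  2.0018  0.3608  0.7225  0.0317]
[[318.6816 206.0131]
 [334.9465 205.9402]
 [318.9336 178.3956]
 [338.0231 178.3091]
 [318.8358 159.4012]]
[300 188  29  33 497] [314.6157 203.9879] (array([ 0.4322, -0.2181]), np.float64(0.010407353830544171))
(array([ -0.4338,  -1.2007, 128.1844]), array([ 0.0016,  0.0002, -0.0037]))
```

View pics/w10.png

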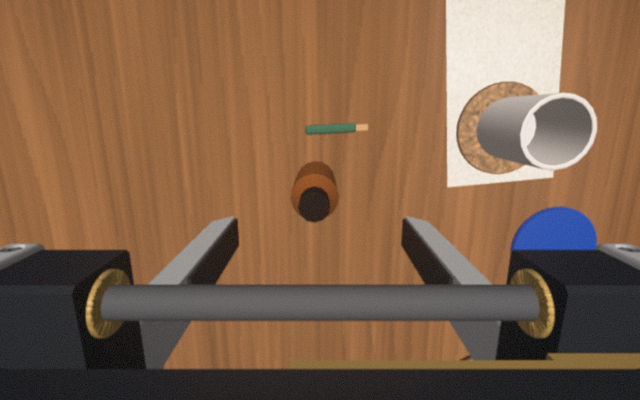

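send_rows(series=[[[1, -4, 80, 0, 0, 0, 0], [1, -4, 80, 0, 0, 0, 0], [1, -4, 110, 0, 0, 0, 0], [1, -4, 126, 0, 0, 0, 0], [1, -4, 128, 0, 0, 0, 0], [1, -4, 128, 0, 0, 0, 100], [1, -4, 128, 0, 0, 0, 255], [1, -4, 128, 0, 0, 0, 255], [1, -4, 128, 0, 0, 0, 255], [1, -4, 128, 0, 0, 0, 255], [1, -4, 128, 0, 0, 0, 255], [1, -4, 128, 0, 0, 0, 255]]], squeeze=30)

```text
t: 16.92
tcp_pos: [0.4325, -0.2183, 0.0327]
orientation: [2.224, 2.215, 0.002]
force: [0.2, 0.2, -0.9]
opening: 0.541
```

send_rows(series=[[[0, 0, 0, 0, 0, 0, 255], [0, 0, 0, 0, 0, 0, 255], [0, 0, 0, 0, 0, 0, 255]]])

```text
t: 17.17
tcp_pos: [0.4322, -0.2186, 0.0329]
orientation: [2.225, 2.215, 0.001]
force: [-0.2, 0.0, 3.9]
opening: 0.423
```

```bash
python3 - <<'E'
from look import *
o=r.get_obs(); print(o['t'],o['tcp_pos'],o['opening']*94,o['force'])
print(delta((.5938,.1208,.10),0))
E
```

```text
17.1667 [ 0.4322 -0.2186  0.0329] 39.80480114780443 [-0.1564  0.0024  3.9147]
(array([339.9693, 160.3345, -67.0917]), array([ 0.0021,  0.001 , -0.0042]))
```

send_rows(series=[[[0, 0, -35, 0, 0, 0, 255], [30, 3, -55, 0, 0, 0, 255], [340, 30, -55, 0, 0, 0, 255], [340, 30, -55, 0, 0, 0, 255], [340, 30, -55, 0, 0, 0, 255], [340, 30, -55, 0, 0, 0, 255], [340, 30, -55, 0, 0, 0, 255], [340, 30, -55, 0, 0, 0, 255], [340, 30, -55, 0, 0, 0, 255], [340, 30, -55, 0, 0, 0, 255], [340, 160, -55, 0, 0, 0, 255], [340, 160, -55, 0, 0, 0, 255]]])

```text
t: 18.17
tcp_pos: [0.5453, 0.1242, 0.0877]
orientation: [2.218, 2.225, -0.001]
force: [2.5, 0.9, -1.6]
opening: 0.421
```

```bash
python3 - <<'E'
from look import *
o=r.get_obs(); print(o['t'],o['tcp_pos'],o['opening']*94,o['force'])
print(delta((.5938,.1208,.08),0))
E
```

```text
18.1667 [0.5453 0.1242 0.0877] 39.5321171572827 [ 2.5431  0.8524 -1.5755]
(array([-3.5501, 48.5035,  7.6849]), array([-0.0006,  0.0007,  0.0032]))
```

send_rows(series=[[[-3, 40, 5, 0, 0, 0, 255], [-3, 48, 8, 0, 0, 0, 255], [-3, 48, 8, 0, 0, 0, 255], [-3, 48, 8, 0, 0, 0, 255], [-3, 48, 8, 0, 0, 0, 255]]])

```text
t: 18.58
tcp_pos: [0.5911, 0.1213, 0.0792]
orientation: [-2.216, -2.225, 0.005]
force: [-1.0, 0.3, -1.9]
opening: 0.424
```

```bash
python3 - <<'E'
from look import *
o=r.get_obs(); print(o['t'],o['tcp_pos'],o['opening']*94,o['force'])
print(delta((.5938,.1208,.039),0))
i,im=grab('wrist'); cv2.imwrite('pics/w11.png',im)
T=np.array([.5938,.1208,.006]); a=np.radians(5.24)
ux=np.array([np.cos(a),np.sin(a),0]); uy=np.array([-np.sin(a),np.cos(a),0])
print(proj(i,[T+s*.045*ux+t*.045*uy for s in(1,-1) for t in (1,-1)]))
E
```

```text
18.5833 [0.5911 0.1213 0.0792] 39.81648015805928 [-0.97    0.3431 -1.9212]
(array([-0.5087,  2.8168, 40.1758]), array([-0.0034,  0.0012,  0.004 ]))
[[377.269  137.9075]
 [382.4221 248.3808]
 [259.3133 148.2655]
 [273.4256 257.0644]]
```

View pics/w11.png

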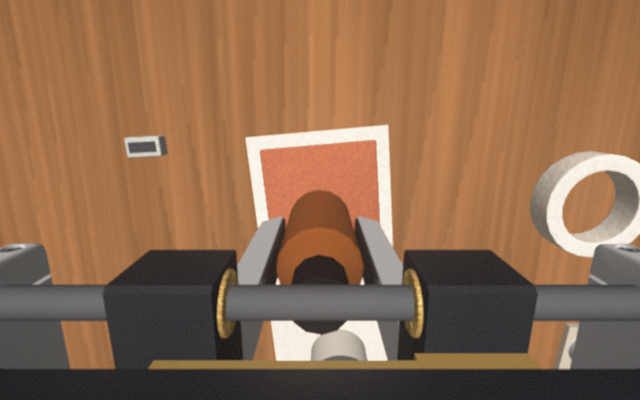

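send_rows(series=[[[-2, 3, 20, -0.003, 0.001, 0, 255], [-2, 3, 33, -0.003, 0.001, 0, 255], [-2, 3, 37, -0.003, 0.001, 0, 255], [-2, 3, 39, -0.003, 0.001, 0, 255], [-2, 3, 40, -0.003, 0.001, 0, 255], [-2, 3, 41, -0.003, 0.001, 0, 255]]])

```text
t: 19.13
tcp_pos: [0.5943, 0.1198, 0.039]
orientation: [2.216, 2.226, 0.001]
force: [-3.0, -0.3, 9.7]
opening: 0.419
```

Contact at 9.7 N, at the expected height; release and retreat.

send_rows(series=[[[0, 0, -1, 0, 0, 0, 160], [0, 0, -1, 0, 0, 0, 80], [0, 0, -1, 0, 0, 0, 0], [0, 0, -1, 0, 0, 0, 0], [0, 0, -1, 0, 0, 0, 0], [0, 0, -1, 0, 0, 0, 0], [0, 0, -40, 0, 0, 0, 0], [0, 0, -125, 0, 0, 0, 0], [0, 0, -125, 0, 0, 0, 0], [0, 0, -125, 0, 0, 0, 0], [0, 0, -125, 0, 0, 0, 0]]])

```text
t: 20.05
tcp_pos: [0.5962, 0.1203, 0.1669]
orientation: [2.214, 2.223, 0.009]
force: [-0.9, 0.2, 0.2]
opening: 0.998
```

```bash
python3 - <<'E'
from look import *
o=r.get_obs(); print(o['t'],o['tcp_pos'],o['opening']*94,o['force'])
i,im=grab('wrist'); cv2.imwrite('pics/w12.png',im); np.save('w12pose.npy',i['pose'])
print(delta((.545,.366,.20),0))
E
```

```text
20.05 [0.5962 0.1203 0.1669] 93.80088587138644 [-0.9083  0.2472  0.2102]
(array([246.6152, -48.4812, -35.3786]), array([ 0.0025, -0.0002,  0.0042]))
```

View pics/w12.png

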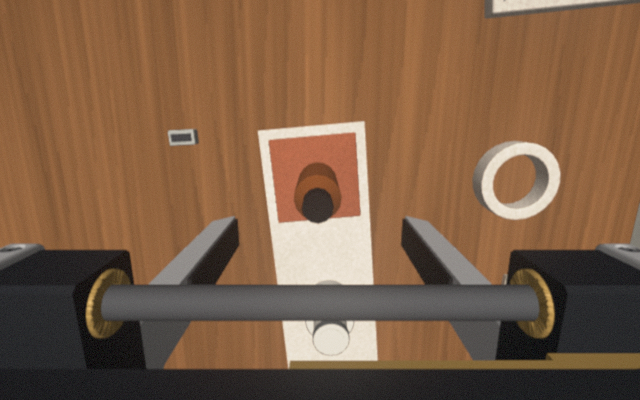

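send_rows(series=[[[210, -48, -35, 0, 0, 0, 0], [210, -48, -35, 0, 0, 0, 0], [210, -48, -35, 0, 0, 0, 0], [210, -48, -35, 0, 0, 0, 0], [210, -48, -35, 0, 0, 0, 0], [210, -48, -35, 0, 0, 0, 0], [210, -48, -35, 0, 0, 0, 0], [210, -48, -35, 0, 0, 0, 0]]])

```text
t: 20.77
tcp_pos: [0.5447, 0.3285, 0.1976]
orientation: [2.214, 2.226, -0.003]
force: [0.1, -0.4, -1.0]
opening: 1.005
```

```bash
python3 - <<'E'
from look import *
o=r.get_obs(); print(o['t'],o['tcp_pos'],o['joint_pos'])
i,im=grab('wrist'); cv2.imwrite('pics/w13.png',im); np.save('w13pose.npy',i['pose'])
p=proj(i,[(.544,.365,.004)])[0].astype(int); print(p)
y0,x0=max(p[1]-75,0),p[0]-100; cv2.imwrite('pics/w13c.png',cv2.resize(im[y0:y0+150,x0:x0+200],None,fx=4,fy=4,interpolation=cv2.INTER_CUBIC)); print(x0,y0)
E
```

```text
20.7667 [0.5447 0.3285 0.1976] [-0.337   0.6456 -0.4247  1.5576  0.3006  1.0051 -0.8431]
[318 140]
218 65
```

View pics/w13c.png

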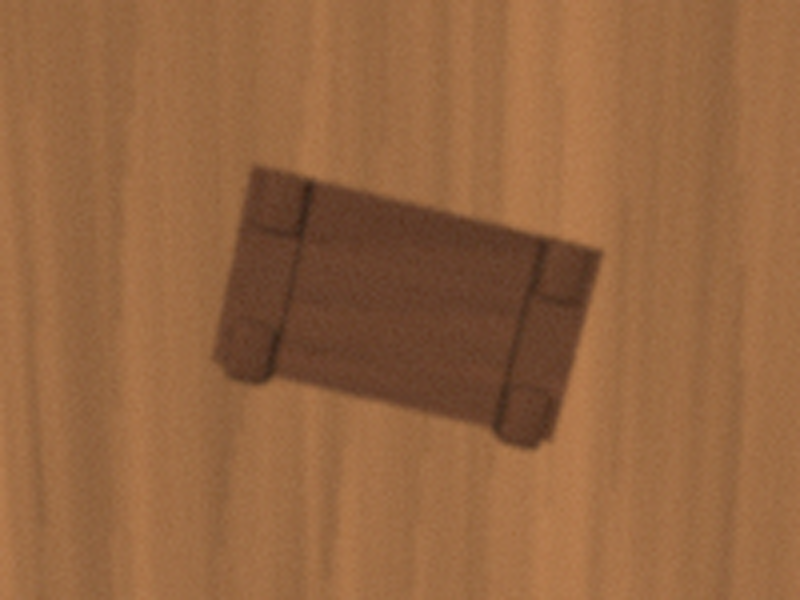

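```bash
python3 - <<'E'
from look import *
i=viewer.camera_info('wrist'); i['pose']=np.load('w13pose.npy')
q=lambda L:np.array(L,float)/4+[218,65]-.4
B=plane(i,q([(252,167),(602,252),(552,440),(213,362)]),.004); print(B, B.mean(0)); print([np.linalg.norm(B[k]-B[k-1]) for k in range(4)])
P=plane(i,q([(283,203),(567,272),(527,412),(252,345)]),.026); print(P,P.mean(0)); print([np.linalg.norm(P[k]-P[k-1]) for k in range(4)])
for A in (B,P):
    d=A[1]+A[2]-A[0]-A[3]; print(np.degrees(np.arctan2(d[1],d[0])))
# brush from initial images
for n,sd in dict(top=(443,210),scene=(185,245)).items():
    i=viewer.camera_info(n); im=cv2.imread(f'pics/{n}0.png'); hsv=cv2.cvtColor(im,cv2.COLOR_BGR2HSV); H,S,V=[hsv[...,k].astype(int) for k in range(3)]
    cc,s,ce=comp((H>10)&(H<25)&(V>150)&(S>70),sd,35); W=plane(i,cc,.008)[:,:2]; l=cv2.fitLine(W.astype(np.float32),cv2.DIST_L2,0,.001,.001).ravel(); 
    d=l[:2]*np.sign(l[0]); t=(W-l[2:])@d; c=l[2:]+d*(t.min()+t.max())/2; print(n,'dir',np.degrees(np.arctan2(d[1],d[0])),'len',np.ptp(t),'centre',c,'origin',c+d*.0175,'from tail',l[2:]+d*(t.min()+.085))
print(delta((.545,-.369,.20),np.pi/2))
E
```

```text
[[0.5018 0.4013 0.004 ]
 [0.5985 0.379  0.004 ]
 [0.5863 0.3259 0.004 ]
 [0.4896 0.3478 0.004 ]] [0.544  0.3635 0.004 ]
[np.float64(0.05493304672383661), np.float64(0.09923045256555943), np.float64(0.05451749648165418), np.float64(0.09912568337363786)]
[[0.5122 0.392  0.026 ]
 [0.5863 0.3748 0.026 ]
 [0.5768 0.3376 0.026 ]
 [0.5033 0.3552 0.026 ]] [0.5447 0.3649 0.026 ]
[np.float64(0.037862337886308016), np.float64(0.07614516271101303), np.float64(0.03836849026671311), np.float64(0.07559145779419225)]
-12.882135867507062
-13.258394115058298
top dir -1.5227956 len 0.13216131024641908 centre [ 0.5278 -0.3697] origin [ 0.5453 -0.3701] from tail [ 0.5467 -0.3702]
scene dir -1.5033996 len 0.13322045437180813 centre [ 0.5277 -0.37  ] origin [ 0.5452 -0.3705] from tail [ 0.5461 -0.3705]
(array([-695.8776,   -2.6923,    0.0696]), array([-0.0023,  0.0031, -1.5678]))
```

send_rows(series=[[[-696, -3, 0, 0, 0, -1.568, 0], [-696, -3, 0, 0, 0, -1.568, 0], [-696, -3, 0, 0, 0, -1.568, 0], [-696, -3, 0, 0, 0, -1.568, 0], [-696, -3, 0, 0, 0, -1.568, 0], [-696, -3, 0, 0, 0, -1.568, 0], [-696, -3, 0, 0, 0, -1.568, 0], [-696, -3, 0, 0, 0, -1.568, 0], [-696, -3, 0, 0, 0, -1.568, 0], [-696, -3, 0, 0, 0, -1.568, 0], [-696, -3, 0, 0, 0, -1.568, 0], [-696, -3, 0, 0, 0, -1.568, 0]]])

```text
t: 21.82
tcp_pos: [0.5426, -0.1758, 0.1989]
orientation: [-0.102, -3.138, 0.007]
force: [1.0, 0.2, 0.4]
opening: 1.001
```

```bash
python3 - <<'E'
from look import *
o=r.get_obs(); print(o['t'],o['tcp_pos'],o['joint_pos'])
print(delta((.5455,-.3703,.18),np.radians(88.5)))
E
```

```text
21.8167 [ 0.5426 -0.1758  0.1989] [ 0.7907  0.6508 -0.8613  1.7365  0.5728  1.0264  1.2263]
(array([ -15.4974, -193.7746,   19.7958]), array([-0.0045, -0.0017, -0.0385]))
```

send_rows(series=[[[-15, -194, 20, -0.004, -0.002, -0.038, 0], [-15, -194, 20, -0.004, -0.002, -0.038, 0], [-15, -194, 20, -0.004, -0.002, -0.038, 0], [-15, -194, 20, -0.004, -0.002, -0.038, 0], [-15, -194, 20, -0.004, -0.002, -0.038, 0], [-15, -194, 20, -0.004, -0.002, -0.038, 0], [-15, -194, 20, -0.004, -0.002, -0.038, 0], [-15, -194, 20, -0.004, -0.002, -0.038, 0]]])

```text
t: 22.48
tcp_pos: [0.5432, -0.371, 0.1788]
orientation: [-0.045, -3.14, -0.001]
force: [-0.5, 0.1, -0.7]
opening: 1.0
```

```bash
python3 - <<'E'
from look import *
o=r.get_obs(); print(o['t'],o['tcp_pos'],o['joint_pos'])
i,im=grab('wrist'); cv2.imwrite('pics/w14.png',im); np.save('w14pose.npy',i['pose'])
O=np.array([.5455,-.3703,.008]); a=np.radians(-1.5); d=np.array([np.cos(a),np.sin(a),0])
print(proj(i,[O,O+.05*d,O+.09*d,O-.085*d]))
print(delta((.5455,-.3703,.003),np.radians(88.5)))
E
```

```text
22.4833 [ 0.5432 -0.371   0.1788] [ 1.0078  0.7963 -0.841   1.5046  0.6302  1.1287  1.5827]
[[320.0874 178.2039]
 [320.1891 222.2281]
 [320.2659 255.5197]
 [319.8988  96.4866]]
(array([ -1.6395,  -0.4716, 176.3887]), array([ 0.0004, -0.0008, -0.0003]))
```

View pics/w14.png

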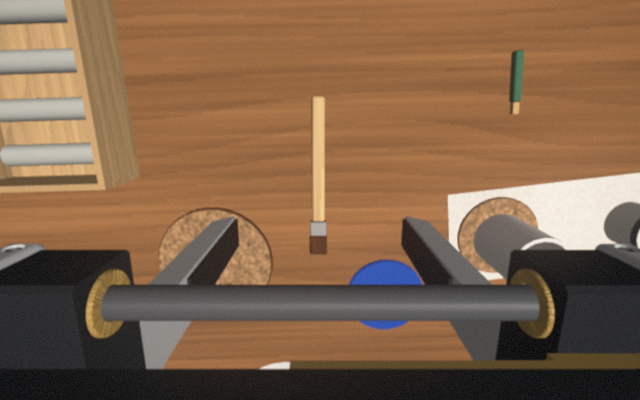

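send_rows(series=[[[-2, 0, 110, 0, 0, 0, 100], [-2, 0, 110, 0, 0, 0, 100], [-2, 0, 110, 0, 0, 0, 100], [-2, 0, 150, 0, 0, 0, 100], [-2, 0, 172, 0, 0, 0, 100], [-2, 0, 176, 0, 0, 0, 100], [-2, 0, 176, 0, 0, 0, 100], [-2, 0, 176, 0, 0, 0, 100]]], squeeze=20)

```text
t: 23.2
tcp_pos: [0.5464, -0.3685, 0.004]
orientation: [-0.039, -3.141, -0.002]
force: [-0.3, -0.6, 0.6]
opening: 0.609
```

```bash
python3 - <<'E'
from look import *
o=r.get_obs(); print(o['t'],o['tcp_pos'],o['force'],o['opening']*94)
print(delta((.5455,-.3703,.003),np.radians(88.5)))
E
```

```text
23.2 [ 0.5464 -0.3685  0.004 ] [-0.3052 -0.5534  0.5755] 57.20173127393372
(array([ 0.8969, -1.8153,  0.9683]), array([ 0.001 , -0.0003,  0.0016]))
```

send_rows(series=[[[1, -2, 0, 0, 0, 0, 255], [1, -2, 1, 0, 0, 0, 255], [1, -2, 1, 0, 0, 0, 255], [1, -2, 1, 0, 0, 0, 255], [1, -2, 1, 0, 0, 0, 255], [1, -2, 1, 0, 0, 0, 255], [1, -2, 1, 0, 0, 0, 255], [1, -2, 1, 0, 0, 0, 255], [1, -2, 1, 0, 0, 0, 255]]])

```text
t: 23.95
tcp_pos: [0.5454, -0.3706, 0.003]
orientation: [-0.039, -3.141, -0.001]
force: [-0.7, 0.8, 0.7]
opening: 0.147
```

```bash
python3 - <<'E'
from look import *
o=r.get_obs(); print(o['t'],o['tcp_pos'],o['force'],o['opening']*94)
i,im=grab('wrist'); cv2.imwrite('pics/w15.png',im)
print(delta((.5455,-.3703,.003),np.radians(88.5)))
E
```

```text
23.95 [ 0.5454 -0.3706  0.003 ] [-0.6657  0.7935  0.6813] 13.83315232262273
(array([-0.0634,  0.3671,  0.0822]), array([ 0.0007, -0.0002,  0.0015]))
```

View pics/w15.png

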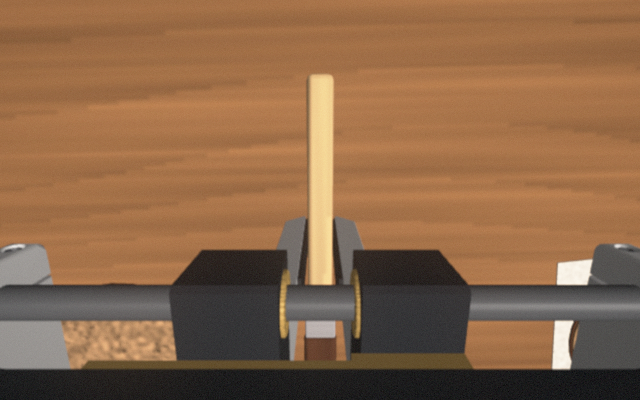

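send_rows(series=[[[0, 0, -30, 0, 0, 0, 255], [0, 0, -70, 0, 0, 0, 255], [0, 0, -110, 0, 0, 0, 255], [0, 0, -150, 0, 0, 0, 255], [0, 0, -185, 0, 0, 0, 255], [0, 0, -185, 0, 0, 0, 255]]])

```text
t: 24.5
tcp_pos: [0.5499, -0.3715, 0.196]
orientation: [0.039, 3.13, -0.007]
force: [1.2, -0.4, -0.5]
opening: 0.144
```

```bash
python3 - <<'E'
from look import *
o=r.get_obs(); print(o['t'],o['tcp_pos'],o['force'],o['opening']*94)
i,im=grab('wrist'); cv2.imwrite('pics/w16.png',im)
print(delta((.5443,.3642,.19),np.radians(77)))
E
```

```text
24.5 [ 0.5499 -0.3715  0.196 ] [ 1.2272 -0.3765 -0.4728] 13.543504896040274
(array([ 22.0244, 735.1267,   0.3501]), array([-0.0019,  0.0069,  0.202 ]))
```

View pics/w16.png

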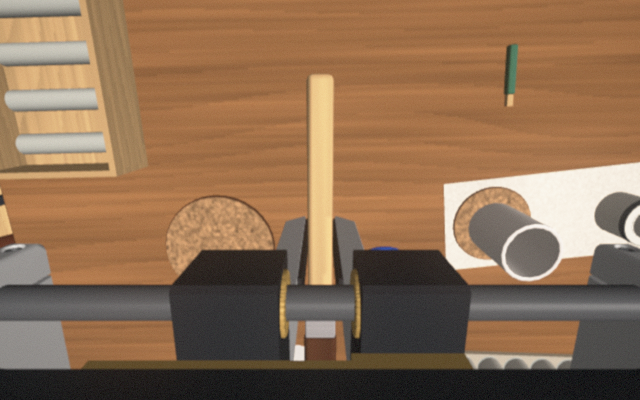

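The brush is held unchanged: the tail stays at (320,75), same as at the grasp. Next I carry it high across to the rest.

send_rows(series=[[[22, 735, 0, 0, 0.005, 0.2, 255], [22, 735, 0, 0, 0.005, 0.2, 255], [22, 735, 0, 0, 0.005, 0.2, 255], [22, 735, 0, 0, 0.005, 0.2, 255], [22, 735, 0, 0, 0.005, 0.2, 255], [22, 735, 0, 0, 0.005, 0.2, 255], [22, 735, 0, 0, 0.005, 0.2, 255], [22, 735, 0, 0, 0.005, 0.2, 255], [22, 735, 0, 0, 0.005, 0.2, 255], [22, 735, 0, 0, 0.005, 0.2, 255], [22, 735, 0, 0, 0.005, 0.2, 255], [22, 735, 0, 0, 0.005, 0.2, 255]]])

```text
t: 25.55
tcp_pos: [0.5434, 0.1305, 0.1881]
orientation: [-0.353, -3.121, 0.005]
force: [1.4, -0.2, -1.1]
opening: 0.146
```

```bash
python3 - <<'E'
from look import *
o=r.get_obs(); print(o['t'],o['tcp_pos'],o['joint_pos'])
print(delta((.5443,.3642,.10),np.radians(77)))
E
```

```text
25.55 [0.5434 0.1305 0.1881] [ 0.2137  0.6284 -0.7954  1.7796  0.5381  0.9669  0.5417]
(array([ 51.2257, 228.3426,  87.3539]), array([-0.0032, -0.0003,  0.0019]))
```

send_rows(series=[[[51, 228, 0, 0, 0, 0, 255], [51, 228, 0, 0, 0, 0, 255], [51, 228, 0, 0, 0, 0, 255], [51, 228, 0, 0, 0, 0, 255], [51, 228, 87, -0.003, 0, 0, 255], [51, 228, 87, -0.003, 0, 0, 255], [51, 228, 87, -0.003, 0, 0, 255], [51, 228, 87, -0.003, 0, 0, 255], [51, 228, 87, -0.003, 0, 0, 255]]])

```text
t: 26.3
tcp_pos: [0.5424, 0.3634, 0.0977]
orientation: [-0.349, -3.118, 0.006]
force: [0.1, -1.0, 0.3]
opening: 0.147
```

```bash
python3 - <<'E'
from look import *
o=r.get_obs(); print(o['t'],o['tcp_pos'],o['joint_pos'],o['opening']*94)
print(delta((.5443,.3642,.035),np.radians(77)))
i,im=grab('wrist'); cv2.imwrite('pics/w17.png',im)
E
```

```text
26.3 [0.5424 0.3634 0.0977] [-0.249   0.8486 -0.6908  1.5852  0.6285  0.9472  0.1947] 13.853845059764515
(array([-1.9629,  1.4638, 62.684 ]), array([-0.0041, -0.0039,  0.0043]))
```

View pics/w17.png

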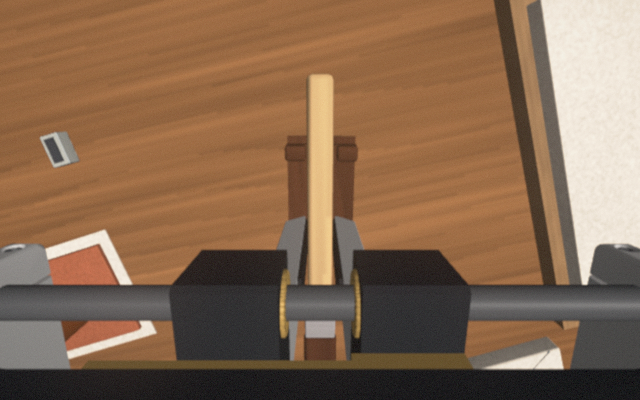

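send_rows(series=[[[-2, 1, 40, -0.004, -0.004, 0.004, 255], [-2, 1, 60, -0.004, -0.004, 0.004, 255], [-2, 1, 63, -0.004, -0.004, 0.004, 255], [-2, 1, 63, -0.004, -0.004, 0.004, 255], [-2, 1, 63, -0.004, -0.004, 0.004, 255]]])

```text
t: 26.77
tcp_pos: [0.5474, 0.3632, 0.0384]
orientation: [0.36, 3.116, 0.005]
force: [1.4, -0.0, -0.7]
opening: 0.146
```

```bash
python3 - <<'E'
from look import *
o=r.get_obs(); print(o['t'],o['tcp_pos'],o['force'],o['opening']*94)
print(delta((.5443,.3645,.0195),np.radians(77)))
i,im=grab('wrist'); cv2.imwrite('pics/w18.png',im)
E
```

```text
26.7667 [0.5474 0.3632 0.0384] [ 1.4402 -0.0346 -0.6736] 13.770356721178766
(array([ 3.4115,  0.4603, 18.9363]), array([ 0.0036,  0.0044, -0.0033]))
```

View pics/w18.png

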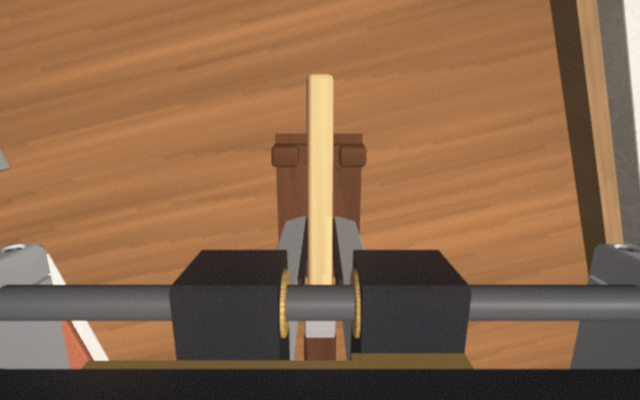

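send_rows(series=[[[3, 0, 8, 0.003, 0.004, 0, 255], [3, 0, 14, 0.003, 0.004, 0, 255], [3, 0, 17, 0.003, 0.004, 0, 255], [3, 0, 18, 0.003, 0.004, 0, 255], [3, 0, 18, 0.003, 0.004, 0, 255]]])

```text
t: 27.23
tcp_pos: [0.5444, 0.3643, 0.0204]
orientation: [0.36, 3.12, 0.001]
force: [0.0, 0.9, 0.2]
opening: 0.147
```

```bash
python3 - <<'E'
from look import *
o=r.get_obs(); print(o['t'],o['tcp_pos'],o['force'],o['opening']*94)
print(delta((.5443,.3645,.0195),np.radians(77)))
i,im=grab('wrist'); cv2.imwrite('pics/w19.png',im)
E
```

```text
27.2333 [0.5444 0.3643 0.0204] [0.0164 0.8639 0.1762] 13.801939591617739
(array([0.1712, 0.1251, 0.8848]), array([ 0.0008,  0.0004, -0.0028]))
```

View pics/w19.png

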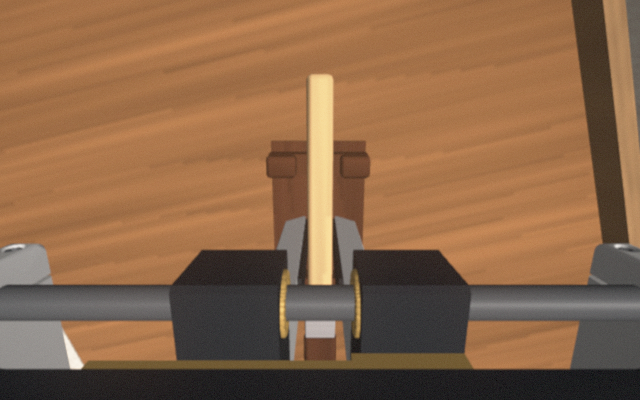

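send_rows(series=[[[0, 0, 1, 0, 0, 0, 255], [0, 0, 1.5, 0, 0, 0, 255], [0, 0, 1.5, 0, 0, 0, 220], [0, 0, 1, 0, 0, 0, 180], [0, 0, 1, 0, 0, 0, 130], [0, 0, 1, 0, 0, 0, 130], [0, 0, 1, 0, 0, 0, 130], [0, 0, -10, 0, 0, 0, 130], [0, 0, -50, 0, 0, 0, 130], [0, 0, -130, 0, 0, 0, 130], [0, 0, -130, 0, 0, 0, 130], [0, 0, -130, 0, 0, 0, 130]]])

```text
t: 28.28
tcp_pos: [0.5475, 0.3688, 0.1598]
orientation: [0.359, 3.111, 0.018]
force: [0.9, 0.8, 0.3]
opening: 0.49
```

```bash
python3 - <<'E'
from look import *
o=r.get_obs(); print(o['t'],o['tcp_pos'],o['force'],o['opening']*94)
i,im=grab('wrist'); cv2.imwrite('pics/w20.png',im)
O=np.array([.5443,.3643,.024]); a=np.radians(-13); d=np.array([np.cos(a),np.sin(a),0])
print(proj(i,[O,O+.05*d,O+.09*d,O-.085*d]))
E
```

```text
28.2833 [0.5475 0.3688 0.1598] [0.9104 0.821  0.3433] 46.10147119599371
[[312.4328 179.4289]
 [312.8329 227.9421]
 [313.1328 264.3149]
 [311.6797  88.1044]]
```

View pics/w20.png

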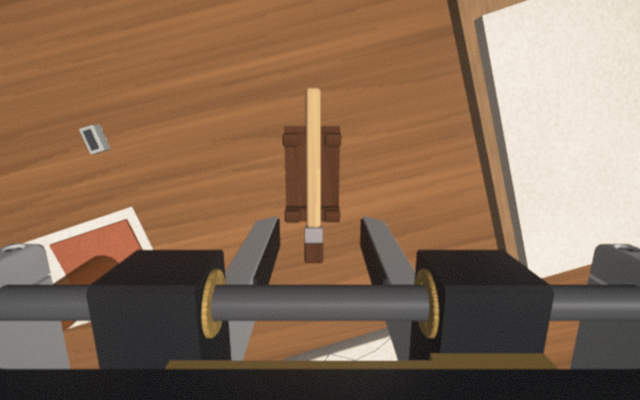

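send_rows(series=[[[0, 0, -140, 0, 0, 0, 0], [0, 0, -140, 0, 0, 0, 0], [0, 0, -140, 0, 0, 0, 0], [100, 60, -140, 0, 0, 0, 0], [100, 60, -140, 0, 0, 0, 0], [100, 60, -140, 0, 0, 0, 0], [100, 60, -140, 0, 0, 0, 0], [100, 60, -140, 0, 0, 0, 0]]])

```text
t: 29.0
tcp_pos: [0.4591, 0.4491, 0.2964]
orientation: [0.351, 3.115, 0.013]
force: [1.2, -1.2, 0.1]
opening: 0.99
```

```bash
python3 - <<'E'
from look import *
o=r.get_obs(); print(o['t'],o['tcp_pos'],o['force'],o['opening']*94)
for n in ('top','scene'):
    i,im=grab(n); cv2.imwrite(f'pics/{n}21.png',im)
    C=(.62,-.168);T=(.5935,.1205);M=(.607,-.0235)
    print(n,proj(i,[(*C,.004),(*C,.079),(*T,.006),(*T,.111),(*M,.042),(*M,.072),(.5443,.3643,.02)]))
i=viewer.camera_info('top'); 
im=cv2.imread('pics/top21.png'); cv2.imwrite('pics/top21c.png',cv2.resize(im[150:260,150:410],None,fx=3,fy=3,interpolation=cv2.INTER_CUBIC))
im=cv2.imread('pics/scene21.png'); cv2.imwrite('pics/scene21c.png',cv2.resize(im[80:280,230:480],None,fx=3,fy=3,interpolation=cv2.INTER_CUBIC))
E
```

```text
29.0 [0.4591 0.4491 0.2964] [ 1.1984 -1.1995  0.1323] 93.06247195313722
top [[363.4278 179.9085]
 [365.9776 172.8953]
 [258.7068 200.5163]
 [252.3045 192.2964]
 [310.8209 187.0326]
 [310.4453 184.4195]
 [167.0743 227.5929]]
scene [[278.0088 238.2626]
 [275.8165 223.6833]
 [372.6956 184.2084]
 [377.3222 160.535 ]
 [327.5078 202.8151]
 [327.8041 196.4227]
 [438.533  134.501 ]]
```

View pics/top21c.png

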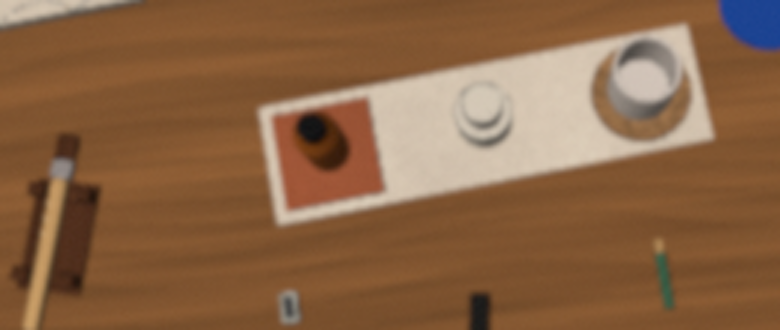

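View pics/scene21c.png

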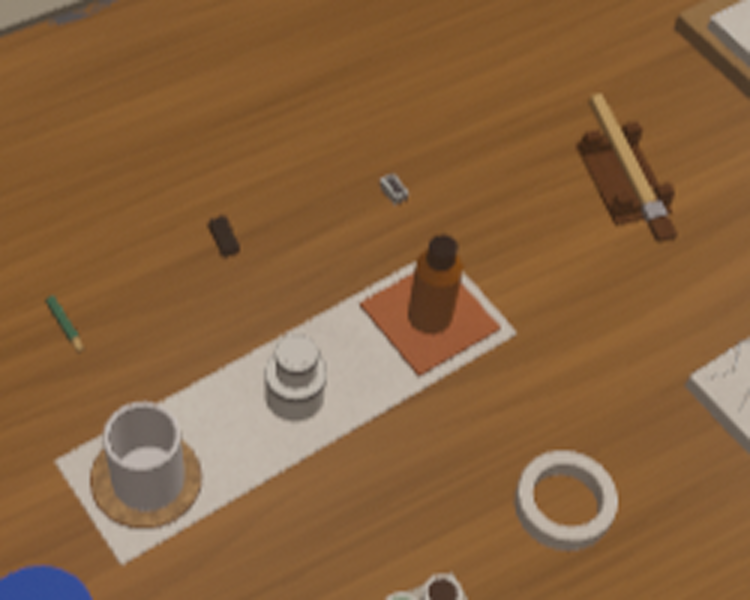

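```bash
python3 - <<'E'
from look import *
for n,cap,cup in (('top',(254,193),(365,174)),('scene',(377,163),(278,230))):
    i=viewer.camera_info(n); im=cv2.imread(f'pics/{n}21.png'); hsv=cv2.cvtColor(im,cv2.COLOR_BGR2HSV); V=hsv[...,2].astype(int)
    cc,s,ce=comp(V<60,cap,12); print(n,'cap',s,ce,circ(plane(i,cc,.111)),plane(i,ce,.111)[0])
# wrist w12: bottle vs tile, w/ saved pose
i=viewer.camera_info('wrist'); i['pose']=np.load('w12pose.npy'); im=cv2.imread('pics/w12.png'); hsv=cv2.cvtColor(im,cv2.COLOR_BGR2HSV); H,S,V=[hsv[...,k].astype(int) for k in range(3)]
cc,s,ce=comp(V<50,(318,205),12); print('wcap',s,ce,circ(plane(i,cc,.111)))
print('tile corners', plane(i,[(269,139),(356,133),(360.5,214),(278,222)],.006), plane(i,[(269,139),(356,133),(360.5,214),(278,222)],.006).mean(0))
E
```

```text
top cap [250 188   9  10  68] [254.     192.6324] (array([0.5922, 0.1165]), np.float64(0.010564019419196094)) [0.5922 0.1164 0.111 ]
scene cap [373 159   8  11  76] [376.5921 163.9868] (array([0.6014, 0.1136]), np.float64(0.012607912041695219)) [0.6015 0.1134 0.111 ]Traceback (most recent call last):
  File "<stdin>", line 7, in <module>
  File "m.py", line 5, in comp
    k=max(k,key=lambda j:s[j,4]); m=(l==k).astype(np.uint8)
ValueError: max() iterable argument is empty
```

```bash
python3 - <<'E'
from cell import r
o=r.get_obs(); print(o['t'],o['force'],abs(o['qvel']).max()); print(r.close_job())
E
```

```text
29.1 [ 0.19812374 -0.45489051 -0.34106951] 0.022531959749283476
the job is handed in; nothing more can be done
None
```

The painting place is set out and I handed the job in at about 29 s of the 134 s. No verdict was reported.

| Item | Last check |
|---|---|
| Cup | Centred on the coaster by eye in the last views. One scene-camera reading put it about 4 mm off, and I did not check that further. |
| Bottle | About 4 mm from the tile's centre, against the 12 mm allowed. I saw this in the final pictures and left it. |
| Large pot | Within about 2 mm of the midpoint. |
| Small pot | Centred on the large pot's lid; its lid showed within about 2 mm of where I aimed. |
| Brush | In both notches with the bristles forward. Its middle was within about 2 mm of the rest's middle and it lay in line with the rest. |

- **Upright and at rest:** in the last pictures everything stood upright, released and clear of the gripper, with the arm parked well away.
- **Forces:** the highest wrist force I read was about 14 N.
- **Failed check:** my last script meant to confirm the bottle and tile in a wrist picture, but its cap mask found nothing. The bottle's offset therefore rests on the top and scene cameras, corrected for the small bias they showed at the start.

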